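# Press the lids home on a batch of sample pots and lay them out on the tray

### The arm

A 7-joint arm with a two-finger parallel gripper is mounted at the origin on the work surface. World frame = base frame: x ahead of the robot, y to its left, z up, the work surface at z = 0. Lengths are in m, angles in rad, forces in N, time in s.
With the tool pointing down it reaches from about 0.425 to 0.925 m from the base axis. Payload 6.8 kg.
Tool frame: the origin (TCP) lies at the very end of the fingers, on their centre line; the grasp point (between the pads) lies ctrl.hold_point_z behind it (ctrl.hold_point_z is the distance from the TCP to the grasp point, in m); z points along the fingers, y is the direction in which the jaws open and shut (so a half turn about z gives the same grasp; the last joint's range is limited). The gripper opens to 85 mm and grips with 20 to 120 N. Pads are 22 mm wide; open, the fingers measure 114 mm over their backs; the gripper's body (76 mm by 85 mm) begins 54 mm behind the grasp point. The pads swing forward as they close: fully open they stand 13 mm farther back than shut.
Start: joints at [1.178, 0.477, 0.022, 1.555, -0.011, 1.109, -0.083], TCP at [0.19, -0.648, 0.195] pointing down, gripper open.
Joint ranges: [-2.96, 2.96], [-0.34, 2.1], [-1.41, 1.46], [0.24, 2.44], [-1.37, 4.51], [0.17, 1.92], [-2.96, 2.96]. Speed limits (rad/s): [2.39, 2.39, 3.14, 3.14, 3.14, 3.14, 3.14].

### API

Orientations are given as [roll, pitch, yaw] about the fixed x, y, z axes, in that order (R = Rz(yaw) Ry(pitch) Rx(roll)).
In Python, from bench import ctrl gives the robot as it stands.
- The arm moves only by the shell command python3 -m creep 'ROWS' [FORCE]. ROWS is JSON, a list of rows, each an object with "grip": the finger opening in cm, from 0 to 8.54; "slide": the shift along the tool's x, y, z in cm, a list of three; "rotation": the turn, a rotation vector about the tool's x, y, z in rad, a list of three. A call has 1 to 12 rows; each row is the pose to reach, as a shift and turn from the pose commanded when the call began, along the tool's axes at that moment; what a row does not reach only later rows make up. A row lasts 1/8 s, in which the tool goes at most 62.5 mm and 10.7 degrees, less where a joint would pass 70% of its speed; a pose out of reach is approached as far as the arm can. A call with a gripper value outside its range is refused whole. The fingers move at their own pace and stop on an object; FORCE is the grip in N (left out, the last holds). Time passes only in rows, so rows that repeat a pose let the fingers close. It gives the time, the measured TCP pose, the force and the opening at its end, in the units of the state.
- ctrl.state(): the state, without advancing time (a new reading comes with each control period).
- ctrl.read_camera(name): name is "scene" or "top" or "wrist"; returns a dict with "pixels" (384x512x3 uint8, red, green, blue), "fx", "fy", "cx", "cy" (pixels), "D" ([k1, k2, p1, p2, k3] as OpenCV has them; the pictures are not rectified), "R" (3x3) and "t" (3): a world point X has camera coordinates R X + t; the wrist camera has in their place "T_tool_cam" (4x4, takes a point from camera to tool coordinates, whose origin is the TCP and whose axes are the flange's). Camera axes: x right, y down, z forward; pixel columns grow to the right and rows downward; lengths in m; the calibration is good to about 2 mm. A picture is of the moment at which its call begins: read the wrist's pose just before it. There is no depth.
- ctrl.close_job(): hands the job in, once; it reports no verdict.
The state is a dict: "t": time; "qpos": joint angles; "qvel": joint speeds; "joint_torque": joint torques, N m; "eef_pos": TCP position; "tool_rot": TCP orientation; "wrist_force": force on the tool from outside, world axes, zero at the start; "moment": the same for the moment, N m; "finger_gap": opening from 0.0 (shut) to 1.0 (fully open).
Only numpy, scipy, OpenCV 4.12 (cv2) and the standard library are available. Lean on these libraries where they do the work, as an engineer would, in place of code of your own. Each camera call takes 0.05 s, during which the arm holds its last target. There are 200 camera calls.

### The job

Stand all the aluminium sample pots upright in one row on the bed of the lid press, then pull the sprung lever right down to its stop so that every lid is pushed home in that one stroke, and ease it slowly back up to rest (take four seconds or more over it; do not let it fly). Then set the pots out upright on the tray, each centred on a printed ring, filling the row of three rings nearer the press first and putting any others in the farther row. Leave everything else on the bench where it is.

Things in the scene. Friction and masses are not known exactly. Their poses are not given: they have to be found in the camera images.
- bed (a point): Middle of the press bed's top face, 20 mm above the bench. Its x points away from the robot, y to the robot's left. The grey clamshell press is fixed; pots stand in one row along y on the pale strip (56 mm deep in x, 244 mm long); five fit at 46 mm pitch, and there fingers should close along x. The two hinge brackets (95 mm high) stand behind, at x = 120 mm, y = +-95 mm.
- hinge (a point): Middle of the lever's hinge axis, 120 mm behind the bed's middle along its x and 75 mm above the bench. The axis runs along the bed's y.
- handle (a point): Centre of the lever's round black handle bar: 18 mm diameter, 110 mm clear between the lever arms, parallel to the hinge axis and 195 mm from it. At rest it is up, 15 degrees past upright (away from the robot), 263 mm above the bench; fully down it is in front of the bed, 75 mm above the bench, level with the hinge. It can be pinched from above throughout.
- lever (a joint): Sprung press lever, rad: 0 at rest (up), grows as the handle is pulled over towards the robot and down; 1.833 at the stop (about 1.82 with lids under the pad). A spring and damper drive it up: at the handle 3 N at rest, 9 N at the stop, plus 5 N per rad/s when pulling and 1 N per lid. Let go when down it flies up at over 1.2 rad/s (within 0.3 rad of rest it is harmless). It must not rise faster than 0.9 rad/s.
- pot0_mid (a point): Centre of a round aluminium sample pot, 20 mm above its underside; z is its axis. Body 36 mm diameter, 34 mm tall, about 80 g, with a white push-in lid 34 mm across on top: 44 mm tall overall with the lid proud, 38 mm with it home. Grip the metal body. Three to five such pots are present; None if absent.
- lid0 (a joint): How far pot0's lid has been pushed in, m: 0 = standing 6 mm proud, 0.006 = fully home; it takes about 1.5 N and stays where it is pushed.
- pot1_mid (a point): Another sample pot, the same in every way as pot0. None if absent.
- lid1 (a joint): The same for pot1's lid.
- pot2_mid (a point): Another sample pot, the same in every way as pot0. None if absent.
- lid2 (a joint): The same for pot2's lid.
- pot3_mid (a point): Another sample pot, the same in every way as pot0. None if absent.
- lid3 (a joint): The same for pot3's lid.
- pot4_mid (a point): Another sample pot, the same in every way as pot0. None if absent.
- lid4 (a joint): The same for pot4's lid.
- mark0 (a point): Centre of one of six printed rings (42 mm) on the floor of the white tray, 6 mm above the bench. The tray is fixed, 214 x 152 mm, rim 10 mm high. Two rows of three rings, 62 mm pitch both ways: mark0, 1, 2 are the row nearer the press, mark3, 4, 5 the farther row, each opposite. x points along the rows (away from the robot), y from the farther row to the nearer.
- mark1 (a point): Another ring, in the row nearer the press; same frame directions as mark0.
- mark2 (a point): Another ring, in the row nearer the press; same frame directions as mark0.
- mark3 (a point): Another ring, in the row farther from the press; same frame directions as mark0.
- mark4 (a point): Another ring, in the row farther from the press; same frame directions as mark0.
- mark5 (a point): Another ring, in the row farther from the press; same frame directions as mark0.
- jar: Bystander: amber glass jar, 52 mm diameter, 65 mm tall, near the pots. Origin at the middle of its underside. Leave it alone.
- dish: Bystander: glass dish, 90 mm across, 16 mm high, on the robot's side of the press. Origin at the middle of its underside. Leave it alone.
- marker: Bystander: a black pen, 120 mm long, lying. Leave it alone.
- spatula: Bystander: a small spatula, 170 mm long, lying. Leave it alone.

How it is judged:
By the outcome, as a careful person would: the job done as asked, in the order asked, and still so for the second after the job is handed in, with the robot touching nothing.
Of pot0, pot1, pot2, pot3, pot4 only 3 to 5 are there at a start; the rules pass over those that are not, and their reading is None.
At some moment in a run one of pot0, pot1, pot2, pot3, pot4 may be knocked a few centimetres aside while the robot is not near it.
It also fails if it takes over 210 s, if anything falls off the work surface, if the arm or the gripper's body presses on something with over 40 N, if the wrist force passes 120 N, or if a joint passes its speed limit or range.

## Working session

There is one attempt and no reset: what is moved stays moved. The work goes in short steps, Python scripts to look and compute and a shell command to move; the robot and the scene stay as the last step left them, time stands still between calls to the robot, and variables do not carry over. Pictures are saved under pics/ and viewed, about 12 in all and at most 16, crops included, and the job is handed in when it is done.

```bash
ls; mkdir -p pics
cat > h.py <<'E'
import numpy as np, cv2
from bench import ctrl
def shot(name,fn):
    s=ctrl.state(); c=ctrl.read_camera(name)
    im=cv2.cvtColor(np.asarray(c["pixels"],np.uint8),cv2.COLOR_RGB2BGR)
    cv2.imwrite("pics/"+fn+".png",im)
    np.savez("pics/"+fn+".npz",**{k:np.array(v) for k,v in c.items() if k!="pixels"},pos=s["eef_pos"],rot=s["tool_rot"])
    return im
E
python3 - <<'E'
from h import *
print(ctrl.state(), ctrl.hold_point_z)
a=shot("scene","s0"); b=shot("top","t0")
cv2.imwrite("pics/t0b.png",cv2.resize(b,(800,600),interpolation=cv2.INTER_CUBIC))
E
```

```text
pics
{'t': 0.0, 'qpos': array([ 1.17788913,  0.4778246 ,  0.02236309,  1.55648935, -0.01149296,
        1.1092935 , -0.08310883]), 'qvel': array([-3.24167808e-04,  2.84825146e-06,  6.31209696e-04,  1.50677659e-03,
        8.72596376e-04, -4.64000409e-04,  2.14509496e-04]), 'joint_torque': array([-8.97264945e-04, -5.96456265e+01,  1.60772033e+00, -2.81201577e+01,
        1.25164585e-02,  9.48095578e-03, -4.98522738e-06]), 'eef_pos': array([ 0.18942731, -0.64716587,  0.19349381]), 'tool_rot': array([-3.13971307e+00,  1.58637133e-04,  2.84802121e-01]), 'wrist_force': array([-0.83078934, -0.41051934,  1.42928085]), 'moment': array([ 0.00808938,  0.01418083, -0.04796758]), 'finger_gap': 0.9972151541337315} 0.0187
```

View pics/t0b.png

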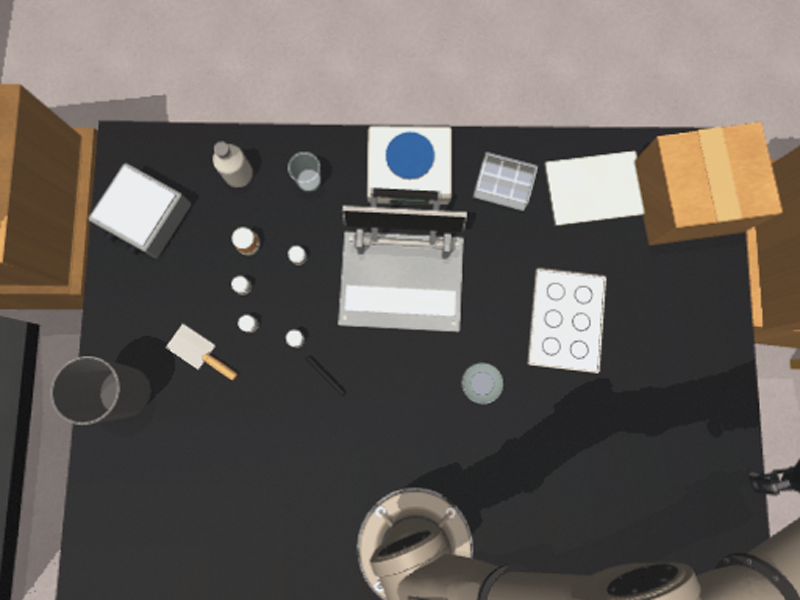

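View pics/s0.png

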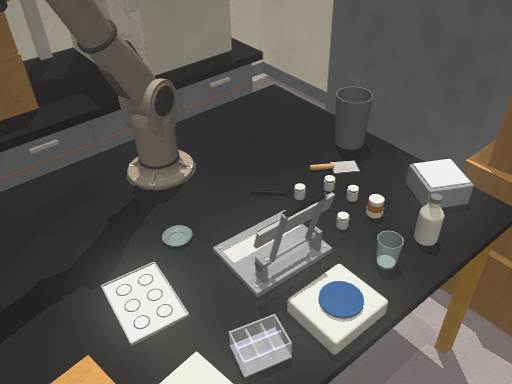

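The top view shows four pots at about (297,255), (241,285), (248,323) and (295,338) in the 800 px picture. The amber jar is at (245,240), the pale strip at (403,300), the tray at (568,320), the dish at (482,383) and the pen at (325,375).

```bash
cat >> h.py <<'E'
from scipy.spatial.transform import Rotation as Rn
def ray(fn,uv):
    c=np.load("pics/"+fn+".npz"); K=np.array([[c["fx"],0,c["cx"]],[0,c["fy"],c["cy"]],[0,0,1]],float)
    if "R" in c.files: R,t=c["R"],c["t"]
    else:
        T=c["T_tool_cam"]; Rw=Rn.from_euler("xyz",c["rot"]).as_matrix()
        Rwc=Rw@T[:3,:3]; o=Rw@T[:3,3]+c["pos"]; R=Rwc.T; t=-R@o
    return K,np.array(c["D"],float),R,t
def w(fn,uv,z):
    K,D,R,t=ray(fn,uv); uv=np.array(uv,float).reshape(-1,1,2)
    p=cv2.undistortPoints(uv,K,D).reshape(-1,2); d=np.c_[p,np.ones(len(p))]@R; o=-R.T@t
    return o+d*((z-o[2])/d[:,2])[:,None]
def px(fn,X):
    K,D,R,t=ray(fn,None); return cv2.projectPoints(np.array(X,float).reshape(-1,1,3),cv2.Rodrigues(R)[0],t,K,D)[0].reshape(-1,2)
E
python3 - <<'E'
from h import *
np.set_printoptions(precision=4,suppress=True)
im=cv2.imread("pics/t0.png"); g=im.min(2)
n,l,s,c=cv2.connectedComponentsWithStats((g>170).astype(np.uint8))
for i in range(1,n):
    if s[i,4]>20 and 60<c[i,1]<300:
        m=(l==i).astype(np.uint8); r=cv2.minAreaRect(cv2.findNonZero(m))
        A=s[i,4]; z=.045 if A<300 else .02 if A<3000 and c[i,0]<310 else .006
        print(c[i].round(1),A,r,w("t0",c[i],z), w("t0",cv2.boxPoints(r),z)[:,:2].tolist() if A>300 else '')
m=np.array([[556,291],[583,295],[553,319],[580,322],[551,346],[579,350],[482,383],[325,375],[245,240]])*.64
print(w("t0",m,.006)); K,D,R,t=ray("t0",0); print("cam",-R.T@t,K)
E
```

```text
[262.3 102.2] 1381 ((262.0, 103.0), (44.0, 52.0), 90.0) [[0.8523 0.0181 0.02  ]] [[0.9312244657092268, 0.11408562329136672], [0.9332813462135754, -0.07436049116832011], [0.7682988217740383, -0.07444753855650685], [0.7662212681382269, 0.11114832289933299]]
[380.1 119.9] 2294 ((380.2923583984375, 119.8384780883789), (40.68339157104492, 57.6761474609375), 82.87498474121094) [[ 0.7948 -0.4065  0.006 ]] [[0.8564332645032837, -0.2967845476606102], [0.8849693848605302, -0.5036002788677264], [0.7343412980168631, -0.5155207128988861], [0.7061596095970526, -0.31166451879384083]]
[143.7 105.3] 103 ((143.1999969482422, 105.40001678466797), (15.811387062072754, 8.221921920776367), 18.43494987487793) [[0.8261 0.437  0.045 ]] 
[321.9 117.8] 702 ((322.0115661621094, 117.95770263671875), (32.80196762084961, 22.540388107299805), 15.255120277404785) [[ 0.8007 -0.1977  0.006 ]] [[0.774999030169452, -0.13026134647455628], [0.8568896565493436, -0.1521377933582037], [0.8253932592441657, -0.26609201118260534], [0.7440550415504958, -0.2434577948321635]]
[ 84.9 131.6] 1583 ((85.2794189453125, 131.867645263671
[... 1825 characters left out ...]
1953), (24.684160232543945, 18.30510711669922), 33.6900634765625) [[0.4185 0.4997 0.02  ]] [[0.4143170021680332, 0.5514951196521132], [0.4672343983717186, 0.520180908468668], [0.4206462688746433, 0.44695870184863395], [0.3682351417269134, 0.47858920140105454]]
[187.9 216.1] 81 ((187.5, 216.5), (9.0, 9.0), 90.0) [[0.436  0.2676 0.045 ]] 
[[ 0.5519 -0.3138  0.006 ]
 [ 0.5435 -0.3739  0.006 ]
 [ 0.4883 -0.3055  0.006 ]
 [ 0.4823 -0.3653  0.006 ]
 [ 0.4279 -0.2995  0.006 ]
 [ 0.4198 -0.3611  0.006 ]
 [ 0.3444 -0.1458  0.006 ]
 [ 0.3578  0.2009  0.006 ]
 [ 0.6615  0.3918  0.006 ]]
cam [0.2936 0.0389 1.5571] [[446.0049   0.     254.0949]
 [  0.     446.0049 186.3233]
 [  0.       0.       1.    ]]
```

Run:
```python
from h import *
np.set_printoptions(precision=4,suppress=True)
im=cv2.imread("pics/t0.png"); g=im.min(2)
for th in (205,215,225):
  n,l,s,c=cv2.connectedComponentsWithStats((g[175:215,210:305]>th).astype(np.uint8))
  i=1+s[1:,4].argmax(); m=cv2.findNonZero((l==i).astype(np.uint8)); r=cv2.minAreaRect(m)
  b=cv2.boxPoints(r)+[210,175]; W=w("t0",b,.02); print(th,s[i,4],W[:,:2].tolist(),w("t0",c[i]+[210,175],.02))
c=ctrl.read_camera("wrist"); print(c["T_tool_cam"],c["fx"],c["cx"],c["cy"])
# move 1: target (.45,-.45,.25) yaw 87.3deg in tool axes
s=ctrl.state();R=Rn.from_euler("xyz",s["tool_rot"])
print(R.inv().apply(np.array([.42,-.42,.25])-s["eef_pos"])*100,(R.inv()*Rn.from_euler("xyz",[np.pi,0,np.radians(87.3)])).as_rotvec())
```

```text
205 1154 [[0.5020813066696062, 0.16237997412822872], [0.5596367296680447, 0.1606923382114282], [0.5489014367451178, -0.08759287684517746], [0.49150608227730247, -0.08442402268233677]] [[0.5253 0.0371 0.02  ]]
215 1108 [[0.501570278079313, 0.16014576698674426], [0.5580721176816121, 0.15863097690021422], [0.548169789816309, -0.08634331257453635], [0.49181518207672603, -0.08339278056269687]] [[0.5252 0.0372 0.02  ]]
225 1060 [[0.5036343523095358, 0.15885983402411957], [0.5576679266708578, 0.15725582198299343], [0.5472388954220023, -0.08401465825990383], [0.49335138137855444, -0.08105905244582207]] [[0.5253 0.0373 0.02  ]]
[[-0.0016 -0.9638 -0.2667  0.0675]
 [ 1.     -0.0014 -0.001  -0.0014]
 [ 0.0006 -0.2667  0.9638 -0.1788]
 [ 0.      0.      0.      1.    ]] 281.73442301924297 258.90128491317563 193.85305680893234
[ 28.5062 -15.3529  -5.6042] [-0.0012 -0.0008 -1.2389]
```

```bash
python3 -m creep '[{"grip":6,"slide":[4,-2,-4],"rotation":[0,0,-0.17]},{"grip":6,"slide":[8,-4,-5.6],"rotation":[0,0,-0.34]},{"grip":6,"slide":[12,-6.5,-5.6],"rotation":[0,0,-0.51]},{"grip":6,"slide":[16,-8.5,-5.6],"rotation":[0,0,-0.68]},{"grip":6,"slide":[20,-11,-5.6],"rotation":[0,0,-0.85]},{"grip":6,"slide":[24,-13,-5.6],"rotation":[0,0,-1.02]},{"grip":6,"slide":[28.5,-15.4,-5.6],"rotation":[0,0,-1.15]},{"grip":6,"slide":[28.5,-15.4,-5.6],"rotation":[0,0,-1.244]},{"grip":6,"slide":[28.5,-15.4,-5.6],"rotation":[0,0,-1.244]},{"grip":6,"slide":[28.5,-15.4,-5.6],"rotation":[0,0,-1.244]}]'
python3 - <<'E'
from h import *
np.set_printoptions(precision=3,suppress=True)
s=ctrl.state();print(s["tool_rot"],s["eef_pos"],s["qpos"])
R=Rn.from_euler("xyz",s["tool_rot"])
for p in ([.52,-.1,.25],[.51,.16,.25]): print(R.inv().apply(np.array(p)-s["eef_pos"])*100,R.inv().apply([0,0,1]))
E
```

```text
t: 1.4
eef_pos: [0.419, -0.4207, 0.2503]
tool_rot: [-3.141, 0.0, 1.525]
wrist_force: [-0.4, 0.1, -0.2]
finger_gap: 0.7
[-3.141  0.     1.525] [ 0.419 -0.421  0.25 ] [ 0.939  0.318 -0.325  1.672  0.109  1.17   0.54 ]
[32.494  8.628  0.019] [-0.    -0.001 -1.   ]
[58.422  6.447  0.02 ] [-0.    -0.001 -1.   ]
```

```bash
python3 -m creep '[{"grip":6,"slide":[6,1.5,0],"rotation":[0,0,0]},{"grip":6,"slide":[12,3,0],"rotation":[0,0,0]},{"grip":6,"slide":[18,5,0],"rotation":[0,0,0]},{"grip":6,"slide":[24,6.5,0],"rotation":[0,0,0]},{"grip":6,"slide":[30,8,0],"rotation":[0,0,0]},{"grip":6,"slide":[36,8,0],"rotation":[0,0,0]},{"grip":6,"slide":[42,8,0],"rotation":[0,0,0]},{"grip":6,"slide":[48,7.5,0],"rotation":[0,0,0]},{"grip":6,"slide":[54,7,0],"rotation":[0,0,0]},{"grip":6,"slide":[58.4,6.4,0],"rotation":[0,0,0]},{"grip":6,"slide":[58.4,6.4,0],"rotation":[0,0,0]},{"grip":6,"slide":[58.4,6.4,0],"rotation":[0,0,0]}]'
python3 - <<'E'
from h import *
np.set_printoptions(precision=4,suppress=True)
im=shot("wrist","w1"); print(ctrl.state()["qpos"])
P=[[.6226,.2692,.044],[.5537,.3917,.044],[.4676,.3723,.044],[.436,.2676,.044]]
q=px("w1",P); print(q)
for p in q: cv2.drawMarker(im,tuple(int(v) for v in p),(0,0,255),0,8)
cv2.imwrite("pics/w1m.png",im)
E
```

```text
t: 2.9
eef_pos: [0.5087, 0.1594, 0.2503]
tool_rot: [-3.141, 0.001, 1.526]
wrist_force: [0.2, -0.7, -0.6]
finger_gap: 0.7
[ 0.1457  0.2584 -0.671   1.7904  0.1755  1.1535 -0.6263]
[[343.5086  80.3238]
 [287.8622 -22.5178]
 [218.0125  -1.6545]
 [199.7601  88.2317]]
```

View pics/w1m.png

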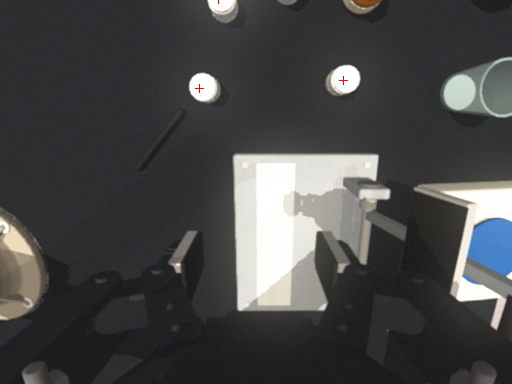

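Wrist view: the near pots' lids are at (204,87) and (344,80), within about 5 px of the top-camera estimates. The strip spans about (257..295, 163..304).

```bash
cat >> h.py <<'E'
def lids(fn,box,z=.044,th=200):
    g=cv2.imread("pics/"+fn+".png").min(2); x0,y0,x1,y1=box
    n,l,s,c=cv2.connectedComponentsWithStats((g[y0:y1,x0:x1]>th).astype(np.uint8))
    for i in range(1,n):
        if s[i,4]>60:
            r=cv2.minAreaRect(cv2.findNonZero((l==i).astype(np.uint8))); q=np.array(r[0])+[x0,y0]
            print(s[i],c[i]+[x0,y0],w(fn,c[i]+[x0,y0],z)[0],np.round(r[1],1))
def to(p):
    s=ctrl.state();R=Rn.from_euler("xyz",s["tool_rot"]); return (R.inv().apply(np.array(p)-s["eef_pos"])*100).round(2)
E
python3 - <<'E'
from h import *
np.set_printoptions(precision=4,suppress=True)
lids("w1",(150,0,400,120))
print(w("w1",[[257,163],[295,163],[257,304],[293,304],[276,233]],.02))
print("plate",w("w1",[[233,153],[378,153],[237,310]],.02))
E
```

```text
[ 58   0  27  13 247] [220.4413   4.4939] [0.4701 0.3651 0.044 ] [12. 26.]
[181  65  29  28 614] [345.0798  78.5977] [0.6246 0.2713 0.044 ] [27. 28.]
[ 40  73  26  28 574] [202.4077  86.4843] [0.4396 0.2696 0.044 ] [27. 25.]
[[ 0.5052  0.1622  0.02  ]
 [ 0.5608  0.1597  0.02  ]
 [ 0.4937 -0.0795  0.02  ]
 [ 0.5551 -0.0825  0.02  ]
 [ 0.5297  0.0504  0.02  ]]
plate [[ 0.4711  0.1784  0.02  ]
 [ 0.6831  0.1694  0.02  ]
 [ 0.4586 -0.0903  0.02  ]]
```

Run:
```python
from h import *
print(to([.438,.269,.1]),to([.438,.269,.006]))
```

```text
[10.69 -7.58 15.02] [10.7  -7.58 24.42]
```

```bash
python3 -m creep '[{"grip":6,"slide":[5,-3.5,0],"rotation":[0,0,0]},{"grip":6,"slide":[10.7,-7.6,2],"rotation":[0,0,0]},{"grip":6,"slide":[10.7,-7.6,8],"rotation":[0,0,0]},{"grip":6,"slide":[10.7,-7.6,14],"rotation":[0,0,0]},{"grip":6,"slide":[10.7,-7.6,18],"rotation":[0,0,0]},{"grip":6,"slide":[10.7,-7.6,22],"rotation":[0,0,0]},{"grip":6,"slide":[10.7,-7.6,24.4],"rotation":[0,0,0]},{"grip":6,"slide":[10.7,-7.6,24.4],"rotation":[0,0,0]},{"grip":6,"slide":[10.7,-7.6,24.4],"rotation":[0,0,0]}]'
python3 - <<'E'
from h import *
im=shot("wrist","w2")
E
```

```text
t: 4.08
eef_pos: [0.4381, 0.2706, 0.0074]
tool_rot: [3.14, -0.0, 1.527]
wrist_force: [0.6, 0.3, 0.7]
finger_gap: 0.701
```

View pics/w2.png

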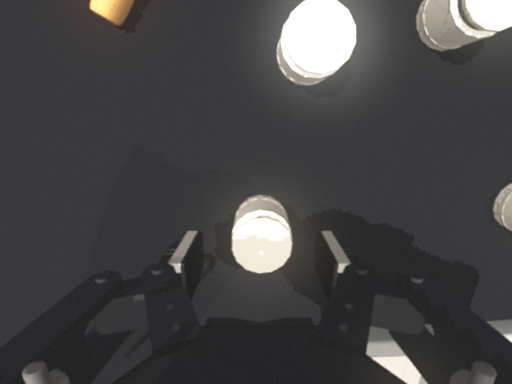

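```bash
python3 -m creep '[{"grip":2,"slide":[0,0,0],"rotation":[0,0,0]},{"grip":2,"slide":[0,0,0],"rotation":[0,0,0]},{"grip":2,"slide":[0,0,0],"rotation":[0,0,0]},{"grip":2,"slide":[0,0,0],"rotation":[0,0,0]},{"grip":2,"slide":[0,0,0],"rotation":[0,0,0]},{"grip":2,"slide":[0,0,-3],"rotation":[0,0,0]},{"grip":2,"slide":[0,0,-7],"rotation":[0,0,0]},{"grip":2,"slide":[0,0,-10],"rotation":[0,0,0]},{"grip":2,"slide":[0,0,-10],"rotation":[0,0,0]},{"grip":2,"slide":[0,0,-10],"rotation":[0,0,0]}]' 40
python3 - <<'E'
from h import *
np.set_printoptions(precision=4,suppress=True)
lids("w2",(225,150,300,290))
im=shot("wrist","w3"); lids("w3",(225,150,300,290),.148); s=ctrl.state(); print(s["eef_pos"],s["qpos"])
print(to([.5241,-.0303,.1075]),to([.5241,-.0303,.0282]))
E
```

```text
t: 5.38
eef_pos: [0.4366, 0.2704, 0.1059]
tool_rot: [-3.141, 0.001, 1.529]
wrist_force: [-0.2, 0.2, -0.2]
finger_gap: 0.231
[   7   60   59   63 2911] [261.0532 241.0003] [0.4389 0.2732 0.044 ] [62.  57.5]
[  18   23   39   42 1260] [261.5278 193.804 ] [0.4389 0.3014 0.148 ] [38.6 40.4]
[0.4363 0.2703 0.1055] [-0.1076  0.4095 -0.6951  1.9852  0.3411  0.8659 -1.0292]
[-29.66  10.04  -0.18] [-29.65  10.05   7.75]
```

View pics/w3.png

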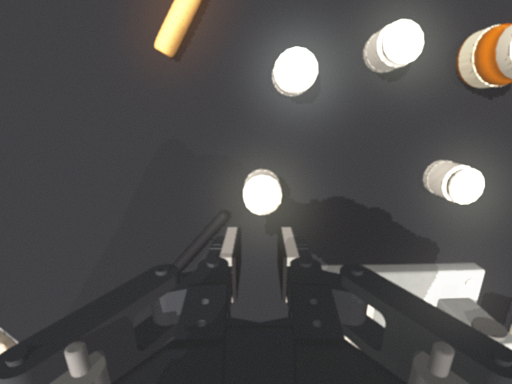

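The grasp missed. The gripper closed to 2 cm, and the pot still stands at (262,193), just beyond the fingers.

Run:
```python
from h import *
np.set_printoptions(precision=4,suppress=True)
lids("w3",(225,150,300,290),.044)
s=np.load("pics/w2.npz"); 
def tool(fn,p):
    s=np.load("pics/"+fn+".npz"); return s["pos"]+Rn.from_euler("xyz",s["rot"]).apply(p)
for z in (0,-.0187,-.03): print(z,px("w2",[tool("w2",[0,0,z]),tool("w2",[0,.03,z]),tool("w2",[0,-.03,z])]).tolist())
# other pots
lids("w3",(265,40,325,100)); lids("w3",(385,15,430,70)); lids("w3",(450,160,490,210))
```

```text
[  18   23   39   42 1260] [261.5278 193.804 ] [0.4384 0.2727 0.044 ] [38.6 40.4]
0 [[259.672062210335, 221.51544388072733], [303.9272201688139, 221.42159498011497], [215.43050112789004, 221.52325692710207]]
-0.0187 [[259.71870733349084, 232.48619253738747], [308.55268884344895, 232.3588476502776], [210.90081143221613, 232.46688897857044]]
-0.03 [[259.7518037024867, 240.28833566938098], [311.8352902113957, 240.13178441022524], [207.68622548015713, 240.2439674607406]]
[   8    6   45   48 1647] [295.3661  69.592 ] [0.4697 0.3744 0.044 ] [43.8 46.7]
[   0    4   39   49 1549] [402.5972  42.1072] [0.5559 0.3931 0.044 ] [48. 38.]
[   0    5   35   40 1115] [465.678 184.383] [0.6244 0.2735 0.044 ] [39. 34.]
```

```bash
python3 -m creep '[{"grip":5,"slide":[0.2,0.2,0],"rotation":[0,0,0]},{"grip":5,"slide":[0.2,0.2,0],"rotation":[0,0,0]},{"grip":5,"slide":[0.2,0.2,0],"rotation":[0,0,0]},{"grip":5,"slide":[0.2,0.2,0],"rotation":[0,0,0]},{"grip":5,"slide":[0.2,0.2,0],"rotation":[0,0,0]},{"grip":5,"slide":[0.2,0.2,0],"rotation":[0,0,0]}]' 40
python3 -m creep '[{"grip":5,"slide":[0,0,0],"rotation":[0,0,0]},{"grip":5,"slide":[0,0,4],"rotation":[0,0,0]},{"grip":5,"slide":[0,0,8],"rotation":[0,0,0]},{"grip":5,"slide":[0,0,9.9],"rotation":[0,0,0]},{"grip":5,"slide":[0,0,9.9],"rotation":[0,0,0]},{"grip":2.5,"slide":[0,0,9.9],"rotation":[0,0,0]},{"grip":2.5,"slide":[0,0,9.9],"rotation":[0,0,0]},{"grip":2.5,"slide":[0,0,9.9],"rotation":[0,0,0]},{"grip":2.5,"slide":[0,0,9.9],"rotation":[0,0,0]},{"grip":2.5,"slide":[0,0,9.9],"rotation":[0,0,0]},{"grip":2.5,"slide":[0,0,9.9],"rotation":[0,0,0]},{"grip":2.5,"slide":[0,0,9.9],"rotation":[0,0,0]}]' 40
python3 -m creep '[{"grip":2.5,"slide":[0,0,0],"rotation":[0,0,0]},{"grip":2.5,"slide":[0,0,0],"rotation":[0,0,0]},{"grip":2.5,"slide":[0,0,0],"rotation":[0,0,0]},{"grip":2.5,"slide":[0,0,0],"rotation":[0,0,0]}]' 40
```

```text
t: 6.18
eef_pos: [0.4391, 0.2728, 0.1065]
tool_rot: [3.141, 0.0, 1.529]
wrist_force: [-0.2, -0.2, -0.2]
finger_gap: 0.584
t: 7.68
eef_pos: [0.439, 0.2728, 0.0075]
tool_rot: [-3.142, 0.0, 1.529]
wrist_force: [0.2, 0.0, 0.0]
finger_gap: 0.294
t: 8.18
eef_pos: [0.439, 0.2728, 0.0075]
tool_rot: [-3.142, 0.0, 1.529]
wrist_force: [0.2, 0.4, 0.1]
finger_gap: 0.294
```

Run:
```python
from h import *
a=shot("wrist","w4"); b=shot("scene","s4")
c=cv2.resize(b[150:230,260:400],(700,400),interpolation=cv2.INTER_CUBIC)
cv2.imwrite("pics/c4.png",np.vstack([cv2.resize(a[100:300,80:440],(360,200)),cv2.resize(c,(360,206))]))
```

```text
(no output)
```

View pics/c4.png

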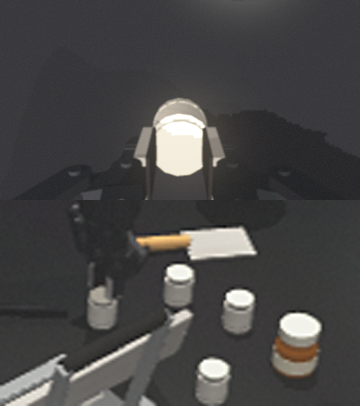

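The fingers do appear to be around the pot, but the reading equals the commanded value, so I'll command fully shut.

```bash
python3 -m creep '[{"grip":0,"slide":[0,0,0],"rotation":[0,0,0]},{"grip":0,"slide":[0,0,0],"rotation":[0,0,0]},{"grip":0,"slide":[0,0,0],"rotation":[0,0,0]},{"grip":0,"slide":[0,0,0],"rotation":[0,0,0]},{"grip":0,"slide":[0,0,0],"rotation":[0,0,0]},{"grip":0,"slide":[0,0,0],"rotation":[0,0,0]},{"grip":0,"slide":[0,0,0],"rotation":[0,0,0]}]' 40
```

```text
t: 9.15
eef_pos: [0.439, 0.2729, 0.0075]
tool_rot: [3.142, -0.0, 1.529]
wrist_force: [0.8, 0.2, 0.0]
finger_gap: 0.001
```

Run:
```python
from h import *
a=shot("wrist","w5"); cv2.imwrite("pics/c5.png",cv2.resize(a[120:330,130:400],None,fx=2,fy=2))
```

```text
(no output)
```

View pics/c5.png

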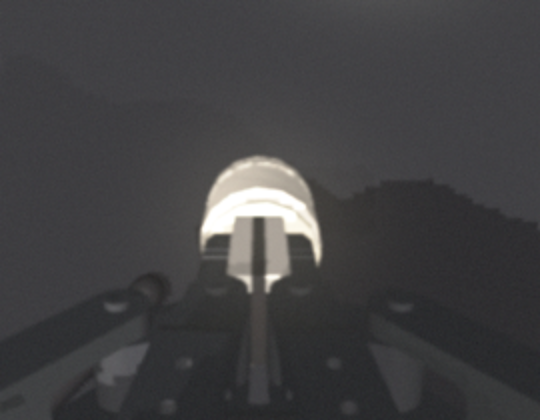

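Run:
```python
from h import *
np.set_printoptions(precision=1,suppress=True)
for z in np.arange(-.07,.001,.01):
    p=[]
    for fn,y in (("w5",0),("w2",.03),("w2",-.03),("w4",.0125),("w4",-.0125)):
        s=np.load("pics/"+fn+".npz"); p.append(px(fn,[s["pos"]+Rn.from_euler("xyz",s["rot"]).apply([.011,y,z])])[0])
    print(round(z,3),np.array(p).ravel())
```

```text
-0.07 [259.9 256.3 329.7 256.  190.1 256.1 289.1 256.2 230.7 256.3]
-0.06 [259.8 245.9 324.6 245.7 195.1 245.8 286.9 245.9 232.8 245.9]
-0.05 [259.8 237.  320.2 236.8 199.5 237.  285.  237.  234.6 237. ]
-0.04 [259.8 229.2 316.3 229.1 203.3 229.2 283.3 229.2 236.2 229.2]
-0.03 [259.7 222.4 312.8 222.3 206.7 222.4 281.9 222.4 237.6 222.4]
-0.02 [259.7 216.3 309.8 216.2 209.6 216.3 280.6 216.3 238.8 216.3]
-0.01 [259.7 210.9 307.1 210.8 212.3 210.9 279.4 210.9 239.9 210.9]
0.0 [259.7 206.  304.6 206.  214.7 206.1 278.4 206.  240.9 206.1]
```

The measured fingertips sit about 40 mm short of the reported TCP: they closed just above the lid at a reported z of 7.5 mm. I'll go lower while watching the force.

```bash
python3 -m creep '[{"grip":5.5,"slide":[0,0,-1],"rotation":[0,0,0]},{"grip":5.5,"slide":[0,0,-1],"rotation":[0,0,0]},{"grip":5.5,"slide":[0,0,-1],"rotation":[0,0,0]},{"grip":5.5,"slide":[0,0,-1],"rotation":[0,0,0]},{"grip":5.5,"slide":[0,0,-1],"rotation":[0,0,0]},{"grip":5.5,"slide":[0,0,-1],"rotation":[0,0,0]},{"grip":5.5,"slide":[0,0,-1],"rotation":[0,0,0]},{"grip":5.5,"slide":[0,0,1.5],"rotation":[0,0,0]},{"grip":5.5,"slide":[0,0,2.5],"rotation":[0,0,0]},{"grip":5.5,"slide":[0,0,3],"rotation":[0,0,0]},{"grip":5.5,"slide":[0,0,3],"rotation":[0,0,0]}]' 40
python3 -m creep '[{"grip":5.5,"slide":[0,0,0.4],"rotation":[0,0,0]},{"grip":5.5,"slide":[0,0,0.8],"rotation":[0,0,0]},{"grip":5.5,"slide":[0,0,0.8],"rotation":[0,0,0]}]' 40
python3 -m creep '[{"grip":2.5,"slide":[0,0,0],"rotation":[0,0,0]},{"grip":2.5,"slide":[0,0,0],"rotation":[0,0,0]},{"grip":2.5,"slide":[0,0,0],"rotation":[0,0,0]},{"grip":2.5,"slide":[0,0,0],"rotation":[0,0,0]},{"grip":2.5,"slide":[0,0,0],"rotation":[0,0,0]},{"grip":2.5,"slide":[0,0,0],"rotation":[0,0,0]},{"grip":2.5,"slide":[0,0,0],"rotation":[0,0,0]}]' 40
```

```text
t: 10.58
eef_pos: [0.439, 0.2729, -0.0225]
tool_rot: [-3.141, 0.0, 1.529]
wrist_force: [-0.3, -0.4, 0.7]
finger_gap: 0.641
t: 10.95
eef_pos: [0.4389, 0.2727, -0.0307]
tool_rot: [-3.141, 0.0, 1.529]
wrist_force: [-0.1, -0.3, -0.2]
finger_gap: 0.641
t: 11.82
eef_pos: [0.4391, 0.2729, -0.0302]
tool_rot: [3.141, -0.0, 1.529]
wrist_force: [-1.0, -0.4, 4.6]
finger_gap: 0.409
```

```bash
python3 -m creep '[{"grip":2.5,"slide":[0,0,-2],"rotation":[0,0,0]},{"grip":2.5,"slide":[0,0,-6],"rotation":[0,0,0]},{"grip":2.5,"slide":[0,0,-10],"rotation":[0,0,0]},{"grip":2.5,"slide":[0,0,-10],"rotation":[0,0,0]},{"grip":2.5,"slide":[0,0,-10],"rotation":[0,0,0]}]' 40
python3 - <<'E'
from h import *
np.set_printoptions(precision=4,suppress=True)
a=shot("wrist","w6"); b=shot("scene","s6")
cv2.imwrite("pics/c6.png",np.vstack([a[150:330,100:420],cv2.resize(b[120:230,240:400],(320,220))]))
print(to([.525,-.030,.07]),to([.525,-.030,-.0098]))
E
```

```text
t: 12.45
eef_pos: [0.439, 0.2724, 0.0697]
tool_rot: [3.141, 0.0, 1.528]
wrist_force: [-0.1, -0.2, -1.2]
finger_gap: 0.405
[-29.83   9.92  -0.11] [-29.82   9.94   7.87]
```

View pics/c6.png

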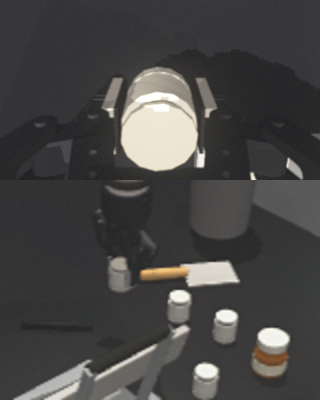

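```bash
python3 -m creep '[{"grip":2.5,"slide":[-6,2,0],"rotation":[0,0,0]},{"grip":2.5,"slide":[-12,4,0],"rotation":[0,0,0]},{"grip":2.5,"slide":[-18,6,0],"rotation":[0,0,0]},{"grip":2.5,"slide":[-24,8,0],"rotation":[0,0,0]},{"grip":2.5,"slide":[-29.8,9.9,0],"rotation":[0,0,0]},{"grip":2.5,"slide":[-29.8,9.9,0],"rotation":[0,0,0]},{"grip":2.5,"slide":[-29.8,9.9,4],"rotation":[0,0,0]},{"grip":2.5,"slide":[-29.8,9.9,7],"rotation":[0,0,0]},{"grip":2.5,"slide":[-29.8,9.9,7],"rotation":[0,0,0]}]' 40
python3 - <<'E'
from h import *
np.set_printoptions(precision=4,suppress=True)
a=shot("wrist","w7"); print(ctrl.state()["eef_pos"])
cv2.imwrite("pics/c7.png",a[60:360,60:460])
E
```

```text
t: 13.68
eef_pos: [0.5226, -0.0281, -0.0029]
tool_rot: [-3.135, -0.0, 1.53]
wrist_force: [-0.4, 0.2, -0.9]
finger_gap: 0.411
[ 0.5241 -0.028  -0.0014]
```

View pics/c7.png

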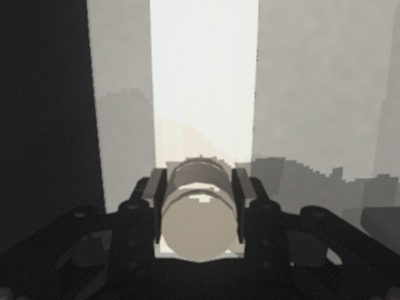

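```bash
python3 -m creep '[{"grip":2.5,"slide":[0,0,0.5],"rotation":[0,0,0]},{"grip":2.5,"slide":[0,0,0.9],"rotation":[0,0,0]},{"grip":2.5,"slide":[0,0,0.9],"rotation":[0,0,0]}]' 40
python3 -m creep '[{"grip":5.5,"slide":[0,0,0],"rotation":[0,0,0]},{"grip":5.5,"slide":[0,0,0],"rotation":[0,0,0]},{"grip":5.5,"slide":[0,0,0],"rotation":[0,0,0]},{"grip":5.5,"slide":[0,0,0],"rotation":[0,0,0]},{"grip":5.5,"slide":[0,0,0],"rotation":[0,0,0]},{"grip":5.5,"slide":[0,0,-3],"rotation":[0,0,0]},{"grip":5.5,"slide":[0,0,-9],"rotation":[0,0,0]},{"grip":5.5,"slide":[0,0,-14],"rotation":[0,0,0]},{"grip":5.5,"slide":[0,0,-14],"rotation":[0,0,0]},{"grip":5.5,"slide":[0,0,-14],"rotation":[0,0,0]}]' 40
python3 - <<'E'
from h import *
np.set_printoptions(precision=4,suppress=True)
a=shot("wrist","w8"); t=shot("top","t8"); print(ctrl.state()["eef_pos"])
lids("t8",(140,140,215,235)); lids("w8",(200,150,330,300),.064,235)
print(to([.469,.374,.07]),to([.469,.374,-.0302]))
E
```

```text
t: 14.1
eef_pos: [0.5256, -0.0292, -0.0092]
tool_rot: [3.141, 0.0, 1.529]
wrist_force: [0.5, -0.1, -0.9]
finger_gap: 0.41
t: 15.35
eef_pos: [0.525, -0.0294, 0.1301]
tool_rot: [-3.141, 0.0, 1.528]
wrist_force: [-0.8, -0.5, -0.3]
finger_gap: 0.643
[ 0.5243 -0.0293  0.1291]
[  9   6  13  13 139] [154.9209 151.9496] [0.6583 0.3899 0.044 ] [12. 12.]
[45 18 10 10 78] [189.2051 162.4103] [0.6226 0.2697 0.044 ] [9. 9.]
[ 8 37 10 10 77] [152.8961 181.5714] [0.5537 0.392  0.044 ] [9. 9.]
[13 62 10 10 81] [157.3333 206.5556] [0.4675 0.3727 0.044 ] [9. 9.]
[ 36   0  13  20 171] [242.3626 157.0234] [0.5115 0.0057 0.064 ] [19. 12.]
[ 63   0  15  26 221] [271.1946 160.1131] [0.5365 0.0019 0.064 ] [13.2 25.1]
[80  0  5 25 61] [281.3443 160.4754] [0.5453 0.0012 0.064 ] [ 4. 24.]
[40.06 -7.21  5.93] [40.06 -7.18 15.95]
```

```bash
python3 -m creep '[{"grip":5.5,"slide":[6,-1.1,0],"rotation":[0,0,0]},{"grip":5.5,"slide":[12,-2.2,0],"rotation":[0,0,0]},{"grip":5.5,"slide":[18,-3.3,0],"rotation":[0,0,0]},{"grip":5.5,"slide":[24,-4.4,0],"rotation":[0,0,0]},{"grip":5.5,"slide":[30,-5.5,0],"rotation":[0,0,0]},{"grip":5.5,"slide":[36,-6.6,0],"rotation":[0,0,0]},{"grip":5.5,"slide":[40.1,-7.2,2],"rotation":[0,0,0]},{"grip":5.5,"slide":[40.1,-7.2,5.9],"rotation":[0,0,0]},{"grip":5.5,"slide":[40.1,-7.2,5.9],"rotation":[0,0,0]}]' 40
python3 - <<'E'
from h import *
np.set_printoptions(precision=4,suppress=True)
a=shot("wrist","w9"); print(ctrl.state()["eef_pos"])
lids("w9",(215,140,310,300))
E
```

```text
t: 16.58
eef_pos: [0.4675, 0.3725, 0.0673]
tool_rot: [-3.135, 0.006, 1.53]
wrist_force: [-0.9, -0.6, 0.9]
finger_gap: 0.641
[0.469  0.3732 0.0695]
[  27   41   44   39 1250] [263.9376 200.1872] [0.471  0.3803 0.044 ] [38. 43.]
```

Run:
```python
from h import *
np.set_printoptions(precision=4,suppress=True)
a=shot("wrist","w10"); print(ctrl.state()["eef_pos"],ctrl.state()["tool_rot"])
lids("w10",(215,140,310,300)); print(to([.469,.374,-.0302]))
```

```text
[0.4701 0.3739 0.0711] [-3.1402  0.0013  1.5283]
[  26   41   42   39 1198] [262.0109 200.2112] [0.471  0.3805 0.044 ] [38. 41.]
[ 0.02 -0.1  10.13]
```

```bash
python3 -m creep '[{"grip":5.5,"slide":[0.2,0,5],"rotation":[0,0,0]},{"grip":5.5,"slide":[0.2,0,9],"rotation":[0,0,0]},{"grip":5.5,"slide":[0.2,0,10.1],"rotation":[0,0,0]},{"grip":5.5,"slide":[0.2,0,10.1],"rotation":[0,0,0]}]' 40
python3 -m creep '[{"grip":2.5,"slide":[0,0,0],"rotation":[0,0,0]},{"grip":2.5,"slide":[0,0,0],"rotation":[0,0,0]},{"grip":2.5,"slide":[0,0,0],"rotation":[0,0,0]},{"grip":2.5,"slide":[0,0,0],"rotation":[0,0,0]},{"grip":2.5,"slide":[0,0,0],"rotation":[0,0,0]},{"grip":2.5,"slide":[0,0,0],"rotation":[0,0,0]},{"grip":2.5,"slide":[0,0,0],"rotation":[0,0,0]},{"grip":2.5,"slide":[0,0,-4],"rotation":[0,0,0]},{"grip":2.5,"slide":[0,0,-10],"rotation":[0,0,0]},{"grip":2.5,"slide":[0,0,-10],"rotation":[0,0,0]},{"grip":2.5,"slide":[0,0,-10],"rotation":[0,0,0]}]' 40
python3 - <<'E'
from h import *
np.set_printoptions(precision=4,suppress=True)
a=shot("wrist","w11"); print(ctrl.state()["eef_pos"])
lids("w11",(215,140,310,370),.14,180)
print(to([.5265,.0165,.07]),to([.5265,.0165,-.0098]))
E
```

```text
t: 17.18
eef_pos: [0.4711, 0.3768, -0.0285]
tool_rot: [3.141, -0.001, 1.528]
wrist_force: [0.2, -0.1, 0.3]
finger_gap: 0.641
t: 18.55
eef_pos: [0.4706, 0.3762, 0.0708]
tool_rot: [3.141, 0.0, 1.528]
wrist_force: [1.2, 0.0, -1.0]
finger_gap: 0.41
[0.4701 0.3757 0.0699]
[ 17  98  50  13 295] [255.5797 243.2814] [0.4694 0.393  0.14  ] [11.1 49.2]
[ 24 110  37  10 230] [258.9043 254.3957] [0.4706 0.3877 0.14  ] [36.  9.]
[-35.65   7.15   0.03] [-35.64   7.16   8.01]
```

```bash
python3 -m creep '[{"grip":2.5,"slide":[-6,1.2,0],"rotation":[0,0,0]},{"grip":2.5,"slide":[-12,2.4,0],"rotation":[0,0,0]},{"grip":2.5,"slide":[-18,3.6,0],"rotation":[0,0,0]},{"grip":2.5,"slide":[-24,4.8,0],"rotation":[0,0,0]},{"grip":2.5,"slide":[-30,6,0],"rotation":[0,0,0]},{"grip":2.5,"slide":[-35.6,7.1,0],"rotation":[0,0,0]},{"grip":2.5,"slide":[-35.6,7.1,0],"rotation":[0,0,0]},{"grip":2.5,"slide":[-35.6,7.1,4],"rotation":[0,0,0]},{"grip":2.5,"slide":[-35.6,7.1,7],"rotation":[0,0,0]},{"grip":2.5,"slide":[-35.6,7.1,7.6],"rotation":[0,0,0]},{"grip":2.5,"slide":[-35.6,7.1,7.9],"rotation":[0,0,0]},{"grip":2.5,"slide":[-35.6,7.1,7.9],"rotation":[0,0,0]}]' 40
python3 -m creep '[{"grip":5.5,"slide":[0,0,0],"rotation":[0,0,0]},{"grip":5.5,"slide":[0,0,0],"rotation":[0,0,0]},{"grip":5.5,"slide":[0,0,0],"rotation":[0,0,0]},{"grip":5.5,"slide":[0,0,0],"rotation":[0,0,0]},{"grip":5.5,"slide":[0,0,0],"rotation":[0,0,0]},{"grip":5.5,"slide":[0,0,-3],"rotation":[0,0,0]},{"grip":5.5,"slide":[0,0,-9],"rotation":[0,0,0]},{"grip":5.5,"slide":[0,0,-14],"rotation":[0,0,0]},{"grip":5.5,"slide":[0,0,-14],"rotation":[0,0,0]},{"grip":5.5,"slide":[0,0,-14],"rotation":[0,0,0]}]' 40
python3 - <<'E'
from h import *
np.set_printoptions(precision=4,suppress=True)
shot("top","t12"); lids("t12",(140,140,215,235)); print(to([.5555,.3945,.07]))
E
```

```text
t: 20.1
eef_pos: [0.523, 0.0185, -0.0073]
tool_rot: [-3.136, 0.003, 1.53]
wrist_force: [-13.9, -1.3, 23.1]
finger_gap: 0.406
t: 21.35
eef_pos: [0.526, 0.0175, 0.1311]
tool_rot: [-3.141, 0.001, 1.528]
wrist_force: [-0.2, 0.2, -0.5]
finger_gap: 0.645
[  9   6  13  13 139] [154.9209 151.9496] [0.6583 0.3899 0.044 ] [12. 12.]
[45 18 10 10 78] [189.2051 162.4103] [0.6226 0.2697 0.044 ] [9. 9.]
[ 8 37 10 10 79] [152.8734 181.5949] [0.5537 0.3921 0.044 ] [9. 9.]
[37.79  1.42  6.03]
```

```bash
python3 -m creep '[{"grip":5.5,"slide":[6,0.2,0],"rotation":[0,0,0]},{"grip":5.5,"slide":[12,0.4,0],"rotation":[0,0,0]},{"grip":5.5,"slide":[18,0.7,0],"rotation":[0,0,0]},{"grip":5.5,"slide":[24,0.9,0],"rotation":[0,0,0]},{"grip":5.5,"slide":[30,1.1,0],"rotation":[0,0,0]},{"grip":5.5,"slide":[36,1.4,0],"rotation":[0,0,0]},{"grip":5.5,"slide":[37.8,1.4,2],"rotation":[0,0,0]},{"grip":5.5,"slide":[37.8,1.4,6],"rotation":[0,0,0]},{"grip":5.5,"slide":[37.8,1.4,6],"rotation":[0,0,0]},{"grip":5.5,"slide":[37.8,1.4,6],"rotation":[0,0,0]}]' 40
python3 - <<'E'
from h import *
np.set_printoptions(precision=4,suppress=True)
a=shot("wrist","w12"); print(ctrl.state()["eef_pos"])
lids("w12",(215,140,310,300)); print(to([.5555,.3945,-.029]))
E
```

```text
t: 22.65
eef_pos: [0.5565, 0.3943, 0.0715]
tool_rot: [-3.141, 0.001, 1.528]
wrist_force: [0.7, 0.4, 0.2]
finger_gap: 0.642
[0.557  0.3948 0.0725]
[  24   44   43   35 1122] [260.3012 201.1096] [0.5573 0.4003 0.044 ] [34. 42.]
[-0.04 -0.16 10.15]
```

```bash
python3 -m creep '[{"grip":5.5,"slide":[0.1,0,5],"rotation":[0,0,0]},{"grip":5.5,"slide":[0.1,0,9],"rotation":[0,0,0]},{"grip":5.5,"slide":[0.1,0,10.1],"rotation":[0,0,0]},{"grip":5.5,"slide":[0.1,0,10.1],"rotation":[0,0,0]}]' 40
python3 -m creep '[{"grip":2.5,"slide":[0,0,0],"rotation":[0,0,0]},{"grip":2.5,"slide":[0,0,0],"rotation":[0,0,0]},{"grip":2.5,"slide":[0,0,0],"rotation":[0,0,0]},{"grip":2.5,"slide":[0,0,0],"rotation":[0,0,0]},{"grip":2.5,"slide":[0,0,0],"rotation":[0,0,0]},{"grip":2.5,"slide":[0,0,0],"rotation":[0,0,0]},{"grip":2.5,"slide":[0,0,0],"rotation":[0,0,0]},{"grip":2.5,"slide":[0,0,-4],"rotation":[0,0,0]},{"grip":2.5,"slide":[0,0,-10],"rotation":[0,0,0]},{"grip":2.5,"slide":[0,0,-10],"rotation":[0,0,0]},{"grip":2.5,"slide":[0,0,-10],"rotation":[0,0,0]}]' 40
python3 - <<'E'
from h import *
print(to([.5285,.0625,.07]))
E
```

```text
t: 23.2
eef_pos: [0.5569, 0.3963, -0.0284]
tool_rot: [3.141, -0.001, 1.528]
wrist_force: [1.0, -0.8, 0.9]
finger_gap: 0.643
t: 24.58
eef_pos: [0.5564, 0.3958, 0.0709]
tool_rot: [3.141, 0.0, 1.529]
wrist_force: [-0.3, -0.3, -1.1]
finger_gap: 0.409
[-33.41  -1.39   0.09]
```

```bash
python3 -m creep '[{"grip":2.5,"slide":[-6,-0.2,0],"rotation":[0,0,0]},{"grip":2.5,"slide":[-12,-0.5,0],"rotation":[0,0,0]},{"grip":2.5,"slide":[-18,-0.8,0],"rotation":[0,0,0]},{"grip":2.5,"slide":[-24,-1,0],"rotation":[0,0,0]},{"grip":2.5,"slide":[-30,-1.3,0],"rotation":[0,0,0]},{"grip":2.5,"slide":[-33.4,-1.4,0],"rotation":[0,0,0]},{"grip":2.5,"slide":[-33.4,-1.4,0],"rotation":[0,0,0]},{"grip":2.5,"slide":[-33.4,-1.4,4],"rotation":[0,0,0]},{"grip":2.5,"slide":[-33.4,-1.4,7],"rotation":[0,0,0]},{"grip":2.5,"slide":[-33.4,-1.4,7.4],"rotation":[0,0,0]},{"grip":2.5,"slide":[-33.4,-1.4,7.7],"rotation":[0,0,0]},{"grip":2.5,"slide":[-33.4,-1.4,7.7],"rotation":[0,0,0]}]' 40
python3 -m creep '[{"grip":2.5,"slide":[0,0,0],"rotation":[0,0,0]},{"grip":2.5,"slide":[0,0,0.1],"rotation":[0,0,0]},{"grip":2.5,"slide":[0,0,0.1],"rotation":[0,0,0]}]' 40
python3 - <<'E'
from h import *
a=shot("wrist","w13"); cv2.imwrite("pics/c13.png",a[60:360,60:460])
E
```

```text
t: 26.08
eef_pos: [0.5289, 0.0635, -0.0057]
tool_rot: [3.14, -0.0, 1.529]
wrist_force: [-0.0, 1.0, -0.5]
finger_gap: 0.405
t: 26.45
eef_pos: [0.5288, 0.0628, -0.0069]
tool_rot: [3.141, 0.0, 1.529]
wrist_force: [-0.7, -0.7, 4.3]
finger_gap: 0.408
```

View pics/c13.png

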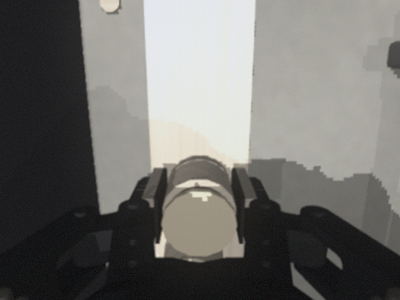

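```bash
python3 -m creep '[{"grip":5.5,"slide":[0,0,0],"rotation":[0,0,0]},{"grip":5.5,"slide":[0,0,0],"rotation":[0,0,0]},{"grip":5.5,"slide":[0,0,0],"rotation":[0,0,0]},{"grip":5.5,"slide":[0,0,0],"rotation":[0,0,0]},{"grip":5.5,"slide":[0,0,0],"rotation":[0,0,0]},{"grip":5.5,"slide":[0,0,-3],"rotation":[0,0,0]},{"grip":5.5,"slide":[0,0,-9],"rotation":[0,0,0]},{"grip":5.5,"slide":[0,0,-14],"rotation":[0,0,0]},{"grip":5.5,"slide":[0,0,-14],"rotation":[0,0,0]},{"grip":5.5,"slide":[0,0,-14],"rotation":[0,0,0]}]' 40
python3 - <<'E'
from h import *
np.set_printoptions(precision=4,suppress=True)
shot("top","t14"); lids("t14",(140,140,215,235)); print(to([.6245,.2725,.07]))
E
```

```text
t: 27.75
eef_pos: [0.5279, 0.0625, 0.1321]
tool_rot: [-3.141, 0.001, 1.528]
wrist_force: [-0.0, -0.2, 0.1]
finger_gap: 0.643
[  9   6  13  13 140] [154.9    151.9929] [0.6581 0.39   0.044 ] [12. 12.]
[45 18 10 10 81] [189.358  162.3951] [0.6226 0.2692 0.044 ] [9. 9.]
[21.4   8.83  6.11]
```

```bash
python3 -m creep '[{"grip":5.5,"slide":[6,0.5,0],"rotation":[0,0,0]},{"grip":5.5,"slide":[12,2,0],"rotation":[0,0,0]},{"grip":5.5,"slide":[17,5,0],"rotation":[0,0,0]},{"grip":5.5,"slide":[21.4,8.8,0],"rotation":[0,0,0]},{"grip":5.5,"slide":[21.4,8.8,3],"rotation":[0,0,0]},{"grip":5.5,"slide":[21.4,8.8,8],"rotation":[0,0,0]},{"grip":5.5,"slide":[21.4,8.8,13],"rotation":[0,0,0]},{"grip":5.5,"slide":[21.4,8.8,16.1],"rotation":[0,0,0]},{"grip":5.5,"slide":[21.4,8.8,16.1],"rotation":[0,0,0]}]' 40
python3 -m creep '[{"grip":2.5,"slide":[0,0,0],"rotation":[0,0,0]},{"grip":2.5,"slide":[0,0,0],"rotation":[0,0,0]},{"grip":2.5,"slide":[0,0,0],"rotation":[0,0,0]},{"grip":2.5,"slide":[0,0,0],"rotation":[0,0,0]},{"grip":2.5,"slide":[0,0,0],"rotation":[0,0,0]},{"grip":2.5,"slide":[0,0,0],"rotation":[0,0,0]},{"grip":2.5,"slide":[0,0,0],"rotation":[0,0,0]},{"grip":2.5,"slide":[0,0,-4],"rotation":[0,0,0]},{"grip":2.5,"slide":[0,0,-10],"rotation":[0,0,0]},{"grip":2.5,"slide":[0,0,-10],"rotation":[0,0,0]},{"grip":2.5,"slide":[0,0,-10],"rotation":[0,0,0]}]' 40
python3 - <<'E'
from h import *
print(to([.5305,.1085,.07]))
E
```

```text
t: 28.92
eef_pos: [0.6218, 0.2713, -0.0331]
tool_rot: [-3.134, 0.004, 1.53]
wrist_force: [-0.0, 0.3, 0.3]
finger_gap: 0.642
t: 30.3
eef_pos: [0.6249, 0.2725, 0.0711]
tool_rot: [-3.141, 0.001, 1.529]
wrist_force: [0.5, 0.4, -1.2]
finger_gap: 0.403
[-16.79  -8.74   0.12]
```

```bash
python3 -m creep '[{"grip":2.5,"slide":[-2,-5,0],"rotation":[0,0,0]},{"grip":2.5,"slide":[-6,-8.7,0],"rotation":[0,0,0]},{"grip":2.5,"slide":[-12,-8.7,0],"rotation":[0,0,0]},{"grip":2.5,"slide":[-16.8,-8.7,0],"rotation":[0,0,0]},{"grip":2.5,"slide":[-16.8,-8.7,0],"rotation":[0,0,0]},{"grip":2.5,"slide":[-16.8,-8.7,4],"rotation":[0,0,0]},{"grip":2.5,"slide":[-16.8,-8.7,7],"rotation":[0,0,0]},{"grip":2.5,"slide":[-16.8,-8.7,7.5],"rotation":[0,0,0]},{"grip":2.5,"slide":[-16.8,-8.7,7.7],"rotation":[0,0,0]},{"grip":2.5,"slide":[-16.8,-8.7,7.7],"rotation":[0,0,0]},{"grip":2.5,"slide":[-16.8,-8.7,7.8],"rotation":[0,0,0]},{"grip":2.5,"slide":[-16.8,-8.7,7.8],"rotation":[0,0,0]}]' 40
python3 -m creep '[{"grip":5.5,"slide":[0,0,0],"rotation":[0,0,0]},{"grip":5.5,"slide":[0,0,0],"rotation":[0,0,0]},{"grip":5.5,"slide":[0,0,0],"rotation":[0,0,0]},{"grip":5.5,"slide":[0,0,0],"rotation":[0,0,0]},{"grip":5.5,"slide":[0,0,0],"rotation":[0,0,0]},{"grip":5.5,"slide":[0,0,-3],"rotation":[0,0,0]},{"grip":5.5,"slide":[0,0,-9],"rotation":[0,0,0]},{"grip":5.5,"slide":[0,0,-15],"rotation":[0,0,0]},{"grip":5.5,"slide":[-6,0,-18],"rotation":[0,0,0]},{"grip":5.5,"slide":[-12,0,-20],"rotation":[0,0,0]},{"grip":5.5,"slide":[-18,0,-20],"rotation":[0,0,0]},{"grip":5.5,"slide":[-18,0,-20],"rotation":[0,0,0]}]' 40
python3 -m creep '[{"grip":5.5,"slide":[-5,0,0],"rotation":[0,0,0]},{"grip":5.5,"slide":[-5,0,0],"rotation":[0,0,0]},{"grip":5.5,"slide":[-5,0,0],"rotation":[0,0,0]}]'
python3 - <<'E'
from h import *
a=shot("wrist","w15"); 
cv2.imwrite("pics/c15.png",a)
E
```

```text
t: 31.8
eef_pos: [0.5316, 0.1088, -0.006]
tool_rot: [3.141, -0.0, 1.529]
wrist_force: [-0.3, -1.4, -0.7]
finger_gap: 0.409
t: 33.3
eef_pos: [0.523, -0.0775, 0.1933]
tool_rot: [-3.141, 0.003, 1.519]
wrist_force: [-0.4, 1.2, -0.2]
finger_gap: 0.645
t: 33.67
eef_pos: [0.5215, -0.1197, 0.1934]
tool_rot: [-3.141, -0.001, 1.53]
wrist_force: [0.5, 0.8, 0.5]
finger_gap: 0.643
```

View pics/c15.png

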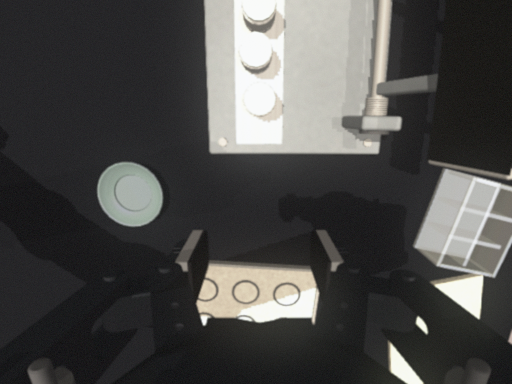

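The wrist picture shows three pots upright on the strip at (259,10), (256,50) and (260,97). The fourth is above the frame. Next comes the handle.

Run:
```python
from h import *
np.set_printoptions(precision=4,suppress=True)
print(w("w15",[[384,30],[378,90]],.075)); print(px("t0",[[.699,.0324,.263],[.699,.0324+.055,.263],[.699,.0324-.055,.263]])/.64)
lids("w15",(236,0,286,130),.064,235)
print(to([.6,-.06,.32]),to([.699,.0324,.30]))
```

```text
[[ 0.649   0.0273  0.075 ]
 [ 0.6454 -0.029   0.075 ]]
[[403.7902 191.9407]
 [375.2243 191.6239]
 [432.3659 192.2454]]
[   0    0   48  130 4324] [256.1741  67.0023] [ 0.5231 -0.0014  0.064 ] [ 47. 129.]
[  6.24   7.59 -12.65] [ 15.86  17.11 -10.64]
```

```bash
python3 -m creep '[{"grip":5.5,"slide":[0,0,-6],"rotation":[0,0,0]},{"grip":5.5,"slide":[3,3,-12],"rotation":[0,0,0]},{"grip":5.5,"slide":[6.2,7.6,-12.7],"rotation":[0,0,0]},{"grip":5.5,"slide":[10,12,-12.7],"rotation":[0,0,0]},{"grip":5.5,"slide":[15.9,16,-12.7],"rotation":[0,0,0]},{"grip":5.5,"slide":[15.9,17.1,-10.6],"rotation":[0,0,0]},{"grip":5.5,"slide":[15.9,17.1,-10.6],"rotation":[0,0,0]},{"grip":5.5,"slide":[15.9,17.1,-10.6],"rotation":[0,0,0]}]' 40
python3 - <<'E'
from h import *
a=shot("wrist","w16"); b=shot("scene","s16"); print(px("w16",[[.699,.0324,.263]]),to([.699,.0324,.207]))
cv2.imwrite("pics/c16.png",np.hstack([a[130:384,100:420],cv2.resize(b[140:300,200:360],(320,254))]))
E
```

```text
t: 34.72
eef_pos: [0.6987, 0.0309, 0.3]
tool_rot: [3.142, 0.0, 1.529]
wrist_force: [-0.1, -0.8, 0.4]
finger_gap: 0.644
[[259.89860801 203.06063228]] [ 0.24 -0.02  9.38]
```

View pics/c16.png

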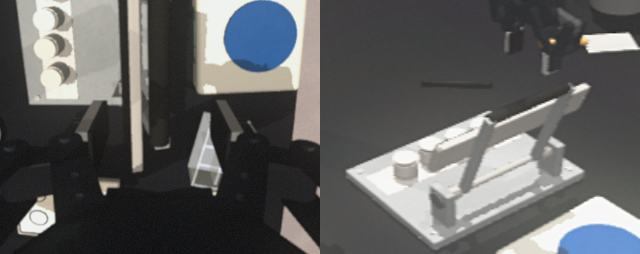

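The bar is centred between the pads, and the beam edge lies in front of and below it. I'll pinch the bar and print the arc table.

```bash
python3 -m creep '[{"grip":4.5,"slide":[0.2,0,3],"rotation":[0,0,0]},{"grip":4.5,"slide":[0.2,0,6],"rotation":[0,0,0]},{"grip":4.5,"slide":[0.2,0,8],"rotation":[0,0,0]},{"grip":4.5,"slide":[0.2,0,9.1],"rotation":[0,0,0]},{"grip":4.5,"slide":[0.2,0,9.1],"rotation":[0,0,0]}]' 60
python3 -m creep '[{"grip":0.5,"slide":[0,0,0],"rotation":[0,0,0]},{"grip":0.5,"slide":[0,0,0],"rotation":[0,0,0]},{"grip":0.5,"slide":[0,0,0],"rotation":[0,0,0]},{"grip":0.5,"slide":[0,0,0],"rotation":[0,0,0]},{"grip":0.5,"slide":[0,0,0],"rotation":[0,0,0]},{"grip":0.5,"slide":[0,0,0],"rotation":[0,0,0]},{"grip":0.5,"slide":[0,0,0],"rotation":[0,0,0]},{"grip":0.5,"slide":[0,0,0],"rotation":[0,0,0]},{"grip":0.5,"slide":[0,0,0],"rotation":[0,0,0]},{"grip":0.5,"slide":[0,0,0],"rotation":[0,0,0]}]' 60
python3 - <<'E'
import numpy as np
f=lambda a:(19.5*np.array([np.sin(.2618-a)-np.sin(.2618),np.cos(.2618)-np.cos(.2618-a)]))
for a in np.arange(0,1.85,.08): print(round(a,2),f(a).round(2))
for a in (1.82,1.833): print(a,f(a).round(2))
E
```

```text
t: 35.45
eef_pos: [0.6991, 0.0324, 0.2085]
tool_rot: [-3.141, 0.0, 1.528]
wrist_force: [-0.6, 0.0, -0.6]
finger_gap: 0.528
t: 36.7
eef_pos: [0.6992, 0.033, 0.2099]
tool_rot: [3.141, 0.0, 1.529]
wrist_force: [-2.7, -0.7, 5.4]
finger_gap: 0.185
0.0 [0. 0.]
0.08 [-1.52 -0.34]
0.16 [-3.07 -0.56]
0.24 [-4.62 -0.66]
0.32 [-6.18 -0.63]
0.4 [-7.73 -0.48]
0.48 [-9.27 -0.2 ]
0.56 [-10.78   0.2 ]
0.64 [-12.25   0.71]
0.72 [-13.67   1.35]
0.8 [-15.04   2.09]
0.88 [-16.35   2.94]
0.96 [-17.58   3.9 ]
1.04 [-18.74   4.95]
1.12 [-19.8    6.09]
1.2 [-20.77   7.31]
1.28 [-21.64   8.6 ]
1.36 [-22.41   9.96]
1.44 [-23.06  11.38]
1.52 [-23.6   12.84]
1.6 [-24.02  14.34]
1.68 [-24.32  15.87]
1.76 [-24.5   17.42]
1.84 [-24.55  18.98]
1.82 [-24.55  18.59]
1.833 [-24.55  18.84]
```

```bash
python3 -m creep '[{"grip":0.5,"slide":[0,-1.52,-0.34],"rotation":[0,0,0]},{"grip":0.5,"slide":[0,-3.07,-0.56],"rotation":[0,0,0]},{"grip":0.5,"slide":[0,-4.62,-0.66],"rotation":[0,0,0]},{"grip":0.5,"slide":[0,-6.18,-0.63],"rotation":[0,0,0]},{"grip":0.5,"slide":[0,-7.73,-0.48],"rotation":[0,0,0]},{"grip":0.5,"slide":[0,-9.27,-0.2],"rotation":[0,0,0]},{"grip":0.5,"slide":[0,-10.78,0.2],"rotation":[0,0,0]},{"grip":0.5,"slide":[0,-12.25,0.71],"rotation":[0,0,0]},{"grip":0.5,"slide":[0,-13.67,1.35],"rotation":[0,0,0]},{"grip":0.5,"slide":[0,-15.04,2.09],"rotation":[0,0,0]},{"grip":0.5,"slide":[0,-16.35,2.94],"rotation":[0,0,0]},{"grip":0.5,"slide":[0,-17.58,3.9],"rotation":[0,0,0]}]' 60
```

```text
t: 38.2
eef_pos: [0.5279, 0.0402, 0.1729]
tool_rot: [3.131, -0.0, 1.528]
wrist_force: [4.6, -0.7, 7.6]
finger_gap: 0.185
```

```bash
python3 -m creep '[{"grip":0.5,"slide":[0,-1.16,1.05],"rotation":[0,0,0]},{"grip":0.5,"slide":[0,-2.22,2.19],"rotation":[0,0,0]},{"grip":0.5,"slide":[0,-3.19,3.41],"rotation":[0,0,0]},{"grip":0.5,"slide":[0,-4.06,4.7],"rotation":[0,0,0]},{"grip":0.5,"slide":[0,-4.83,6.06],"rotation":[0,0,0]},{"grip":0.5,"slide":[0,-5.48,7.48],"rotation":[0,0,0]},{"grip":0.5,"slide":[0,-6.02,8.94],"rotation":[0,0,0]},{"grip":0.5,"slide":[0,-6.44,10.44],"rotation":[0,0,0]},{"grip":0.5,"slide":[0,-6.74,11.97],"rotation":[0,0,0]},{"grip":0.5,"slide":[0,-6.92,13.5],"rotation":[0,0,0]},{"grip":0.5,"slide":[0,-6.97,14.6],"rotation":[0,0,0]},{"grip":0.5,"slide":[0,-6.97,15],"rotation":[0,0,0]}]' 60
python3 -m creep '[{"grip":0.5,"slide":[0,0,0],"rotation":[0,0,0]},{"grip":0.5,"slide":[0,0,0],"rotation":[0,0,0]}]' 60
```

```text
t: 39.7
eef_pos: [0.4533, 0.0433, 0.0199]
tool_rot: [-3.141, 0.001, 1.53]
wrist_force: [-10.0, -1.5, 15.4]
finger_gap: 0.189
t: 39.95
eef_pos: [0.4534, 0.0433, 0.0201]
tool_rot: [-3.142, 0.001, 1.529]
wrist_force: [-8.0, 0.1, 10.5]
finger_gap: 0.189
```

```bash
python3 -m creep '[{"grip":0.5,"slide":[0,0,0.2],"rotation":[0,0,0]},{"grip":0.5,"slide":[0,0,0.2],"rotation":[0,0,0]}]' 60
python3 -m creep '[{"grip":0.5,"slide":[0,0,0.2],"rotation":[0,0,0]},{"grip":0.5,"slide":[0,0,0.2],"rotation":[0,0,0]}]' 60
python3 - <<'E'
from h import *
b=shot("scene","s17"); a=shot("wrist","w17")
cv2.imwrite("pics/c17.png",np.hstack([a[100:384,100:420],cv2.resize(b[140:300,190:350],(320,284))]))
E
```

```text
t: 40.2
eef_pos: [0.4533, 0.0433, 0.0183]
tool_rot: [-3.142, 0.001, 1.53]
wrist_force: [-6.8, -1.0, 12.2]
finger_gap: 0.186
t: 40.45
eef_pos: [0.4531, 0.0435, 0.016]
tool_rot: [-3.141, 0.001, 1.53]
wrist_force: [-4.3, 0.3, 9.0]
finger_gap: 0.191
```

View pics/c17.png

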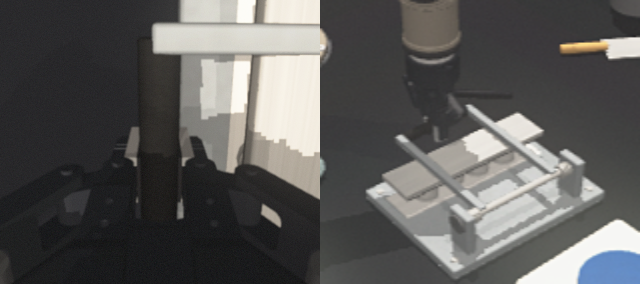

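```bash
python3 -m creep '[{"grip":0.5,"slide":[0,0,0],"rotation":[0,0,0]},{"grip":0.5,"slide":[0,0,0.2],"rotation":[0,0,0]},{"grip":0.5,"slide":[0,0,0.2],"rotation":[0,0,0]}]' 120
python3 -m creep '[{"grip":0.5,"slide":[0,0,0.2],"rotation":[0,0,0]},{"grip":0.5,"slide":[0,0,0.2],"rotation":[0,0,0]}]' 120
python3 - <<'E'
from h import *
np.set_printoptions(precision=4,suppress=True)
a=shot("scene","s18"); print(px("s18",[[.4535,.0427-.0,.075]]))
cv2.imwrite("pics/c18.png",cv2.resize(a[160:280,190:340],(750,600),interpolation=cv2.INTER_CUBIC))
E
```

```text
t: 40.92
eef_pos: [0.4531, 0.0434, 0.014]
tool_rot: [-3.141, 0.001, 1.53]
wrist_force: [-5.1, 1.7, 7.7]
finger_gap: 0.175
t: 41.18
eef_pos: [0.4531, 0.0434, 0.0126]
tool_rot: [-3.141, 0.001, 1.53]
wrist_force: [-7.2, -0.5, 18.1]
finger_gap: 0.179
[[246.7897 210.6987]]
```

```bash
python3 -m creep '[{"grip":0.5,"slide":[0,0,0.2],"rotation":[0,0,0]},{"grip":0.5,"slide":[0,0,0.2],"rotation":[0,0,0]}]' 120
python3 -m creep '[{"grip":0.5,"slide":[0,0,0.2],"rotation":[0,0,0]},{"grip":0.5,"slide":[0,0,0.2],"rotation":[0,0,0]}]' 120
```

```text
t: 41.48
eef_pos: [0.4532, 0.0432, 0.0123]
tool_rot: [3.141, 0.004, 1.53]
wrist_force: [-16.7, -3.3, 46.2]
finger_gap: 0.179
t: 41.72
eef_pos: [0.4533, 0.0431, 0.012]
tool_rot: [3.141, 0.006, 1.531]
wrist_force: [-25.0, -5.3, 74.7]
finger_gap: 0.178
```

View pics/c18.png

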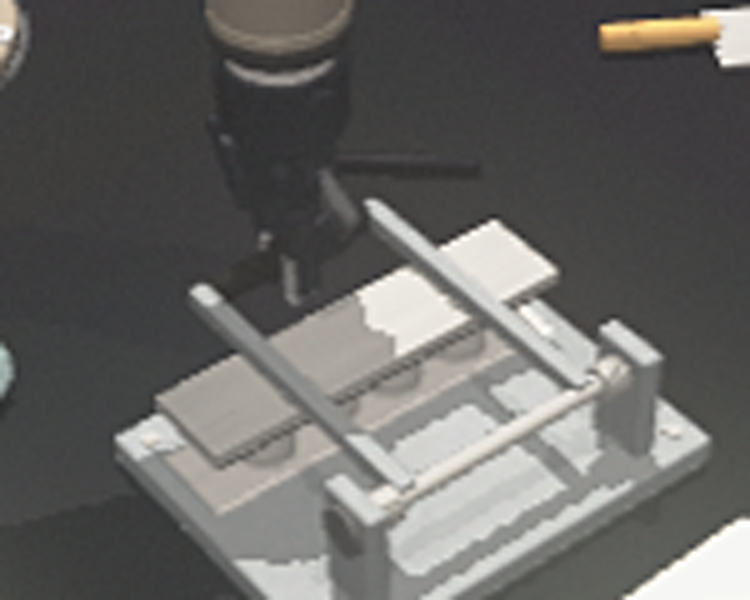

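The force rises steeply (46 to 75 N) at a constant z of 12 mm, so the lever is on its hard stop. Now I'll ease it up at about 0.32 rad/s.

Run:
```python
import numpy as np
f=lambda a:(19.5*np.array([np.sin(.2618-a)-np.sin(.2618),np.cos(.2618)-np.cos(.2618-a)]))
for a0 in (1.82,1.40,.92,.44):
    print(a0); print([ [0]+(f(a0-.04*i)-f(a0)).round(2).tolist() for i in range(1,13)])
```

```text
1.82
[[0, 0.03, -0.78], [0, 0.08, -1.56], [0, 0.17, -2.33], [0, 0.29, -3.1], [0, 0.44, -3.87], [0, 0.62, -4.63], [0, 0.83, -5.38], [0, 1.07, -6.12], [0, 1.34, -6.85], [0, 1.63, -7.57], [0, 1.96, -8.28], [0, 2.32, -8.98]]
1.4
[[0, 0.34, -0.7], [0, 0.71, -1.39], [0, 1.11, -2.06], [0, 1.53, -2.72], [0, 1.98, -3.35], [0, 2.45, -3.97], [0, 2.95, -4.57], [0, 3.47, -5.15], [0, 4.01, -5.71], [0, 4.58, -6.25], [0, 5.17, -6.76], [0, 5.78, -7.25]]
0.92
[[0, 0.63, -0.46], [0, 1.27, -0.9], [0, 1.93, -1.32], [0, 2.61, -1.7], [0, 3.3, -2.06], [0, 4.01, -2.39], [0, 4.73, -2.7], [0, 5.46, -2.97], [0, 6.2, -3.21], [0, 6.95, -3.43], [0, 7.71, -3.61], [0, 8.47, -3.76]]
0.44
[[0, 0.77, -0.12], [0, 1.54, -0.21], [0, 2.32, -0.28], [0, 3.1, -0.31], [0, 3.88, -0.3], [0, 4.66, -0.27], [0, 5.44, -0.21], [0, 6.21, -0.11], [0, 6.98, 0.01], [0, 7.75, 0.17], [0, 8.5, 0.36], [0, 9.25, 0.57]]
```

```bash
python3 -m creep '[{"grip":0.5,"slide":[0,0,-0.3],"rotation":[0,0,0]},{"grip":0.5,"slide":[0,0.03,-1.08],"rotation":[0,0,0]},{"grip":0.5,"slide":[0,0.08,-1.86],"rotation":[0,0,0]},{"grip":0.5,"slide":[0,0.17,-2.63],"rotation":[0,0,0]},{"grip":0.5,"slide":[0,0.29,-3.4],"rotation":[0,0,0]},{"grip":0.5,"slide":[0,0.44,-4.17],"rotation":[0,0,0]},{"grip":0.5,"slide":[0,0.62,-4.93],"rotation":[0,0,0]},{"grip":0.5,"slide":[0,0.83,-5.68],"rotation":[0,0,0]},{"grip":0.5,"slide":[0,1.07,-6.42],"rotation":[0,0,0]},{"grip":0.5,"slide":[0,1.34,-7.15],"rotation":[0,0,0]},{"grip":0.5,"slide":[0,1.63,-7.87],"rotation":[0,0,0]},{"grip":0.5,"slide":[0,1.8,-8.23],"rotation":[0,0,0]}]' 120
python3 -m creep '[{"grip":0.5,"slide":[0,0.34,-0.7],"rotation":[0,0,0]},{"grip":0.5,"slide":[0,0.71,-1.39],"rotation":[0,0,0]},{"grip":0.5,"slide":[0,1.11,-2.06],"rotation":[0,0,0]},{"grip":0.5,"slide":[0,1.53,-2.72],"rotation":[0,0,0]},{"grip":0.5,"slide":[0,1.98,-3.35],"rotation":[0,0,0]},{"grip":0.5,"slide":[0,2.45,-3.97],"rotation":[0,0,0]},{"grip":0.5,"slide":[0,2.95,-4.57],"rotation":[0,0,0]},{"grip":0.5,"slide":[0,3.47,-5.15],"rotation":[0,0,0]},{"grip":0.5,"slide":[0,4.01,-5.71],"rotation":[0,0,0]},{"grip":0.5,"slide":[0,4.58,-6.25],"rotation":[0,0,0]},{"grip":0.5,"slide":[0,5.17,-6.76],"rotation":[0,0,0]},{"grip":0.5,"slide":[0,5.78,-7.25],"rotation":[0,0,0]}]' 120
python3 -m creep '[{"grip":0.5,"slide":[0,0.63,-0.46],"rotation":[0,0,0]},{"grip":0.5,"slide":[0,1.27,-0.9],"rotation":[0,0,0]},{"grip":0.5,"slide":[0,1.93,-1.32],"rotation":[0,0,0]},{"grip":0.5,"slide":[0,2.61,-1.7],"rotation":[0,0,0]},{"grip":0.5,"slide":[0,3.3,-2.06],"rotation":[0,0,0]},{"grip":0.5,"slide":[0,4.01,-2.39],"rotation":[0,0,0]},{"grip":0.5,"slide":[0,4.73,-2.7],"rotation":[0,0,0]},{"grip":0.5,"slide":[0,5.46,-2.97],"rotation":[0,0,0]},{"grip":0.5,"slide":[0,6.2,-3.21],"rotation":[0,0,0]},{"grip":0.5,"slide":[0,6.95,-3.43],"rotation":[0,0,0]},{"grip":0.5,"slide":[0,7.71,-3.61],"rotation":[0,0,0]},{"grip":0.5,"slide":[0,8.47,-3.76],"rotation":[0,0,0]}]' 120
```

```text
t: 43.22
eef_pos: [0.4674, 0.0429, 0.0891]
tool_rot: [-3.134, 0.001, 1.531]
wrist_force: [-12.2, 5.4, 2.4]
finger_gap: 0.176
t: 44.72
eef_pos: [0.5173, 0.0402, 0.1639]
tool_rot: [-3.118, 0.009, 1.53]
wrist_force: [-51.5, -21.8, 56.7]
finger_gap: 0.174
t: 46.22
eef_pos: [0.6222, 0.0413, 0.2127]
tool_rot: [3.121, -0.006, 1.529]
wrist_force: [-6.0, 26.9, 45.8]
finger_gap: 0.17
```

```bash
python3 -m creep '[{"grip":0.5,"slide":[0,0,0],"rotation":[0,0,0]}]' 60
python3 - <<'E'
from h import *
b=shot("scene","s19"); a=shot("wrist","w19"); s=ctrl.state(); print(s["eef_pos"],s["tool_rot"],s["wrist_force"],s["moment"])
cv2.imwrite("pics/c19.png",np.hstack([a[100:384,100:420],cv2.resize(b[120:300,190:350],(320,284))]))
E
```

```text
t: 46.35
eef_pos: [0.6239, 0.0412, 0.2131]
tool_rot: [3.118, -0.006, 1.529]
wrist_force: [-4.3, -13.5, 60.0]
finger_gap: 0.17
[0.62374342 0.04098959 0.21304665] [ 3.11797599 -0.00609168  1.52836827] [ -6.86716648 -17.39691486  61.16333304] [-4.52685418  1.24008088 -1.38922022]
```

View pics/c19.png

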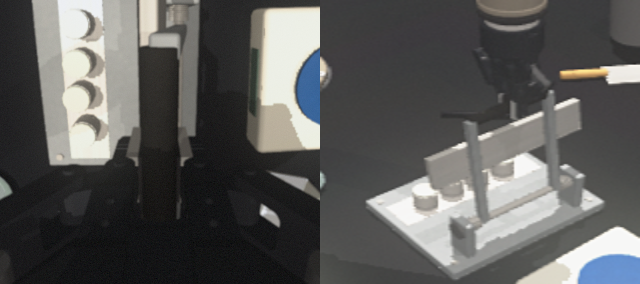

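The four pots stand in a row under the raised plate. The tool is loaded because the bar slid in the pads, so the commanded height is about 1 cm too low. I'll relieve that and finish the rise.

```bash
python3 -m creep '[{"grip":0.5,"slide":[0,0.1,-0.5],"rotation":[0,0,0]},{"grip":0.5,"slide":[0,0.5,-1],"rotation":[0,0,0]},{"grip":0.5,"slide":[0,1.2,-1.2],"rotation":[0,0,0]},{"grip":0.5,"slide":[0,1.9,-1.25],"rotation":[0,0,0]},{"grip":0.5,"slide":[0,2.7,-1.3],"rotation":[0,0,0]},{"grip":0.5,"slide":[0,3.4,-1.3],"rotation":[0,0,0]},{"grip":0.5,"slide":[0,4.1,-1.3],"rotation":[0,0,0]},{"grip":0.5,"slide":[0,4.8,-1.25],"rotation":[0,0,0]},{"grip":0.5,"slide":[0,5.5,-1.2],"rotation":[0,0,0]},{"grip":0.5,"slide":[0,6.2,-1.1],"rotation":[0,0,0]},{"grip":0.5,"slide":[0,7,-1],"rotation":[0,0,0]}]' 40
python3 -m creep '[{"grip":0.5,"slide":[0,0.8,0.2],"rotation":[0,0,0]},{"grip":0.5,"slide":[0,1.4,0.4],"rotation":[0,0,0]},{"grip":0.5,"slide":[0,1.4,0.4],"rotation":[0,0,0]}]' 40
```

```text
t: 47.82
eef_pos: [0.6881, 0.0385, 0.214]
tool_rot: [3.132, -0.008, 1.53]
wrist_force: [3.4, 33.9, -2.0]
finger_gap: 0.178
t: 48.2
eef_pos: [0.7003, 0.0377, 0.2115]
tool_rot: [3.135, -0.006, 1.53]
wrist_force: [-6.6, -7.7, 21.3]
finger_gap: 0.171
```

```bash
python3 -m creep '[{"grip":4.5,"slide":[0,0,0],"rotation":[0,0,0]},{"grip":4.5,"slide":[0,0,0],"rotation":[0,0,0]},{"grip":4.5,"slide":[0,0,0],"rotation":[0,0,0]},{"grip":4.5,"slide":[0,0,0],"rotation":[0,0,0]},{"grip":4.5,"slide":[0,0,0],"rotation":[0,0,0]},{"grip":4.5,"slide":[0,0,0],"rotation":[0,0,0]},{"grip":4.5,"slide":[0,0,-3],"rotation":[0,0,0]},{"grip":5.5,"slide":[0,0,-8],"rotation":[0,0,0]},{"grip":5.5,"slide":[0,0,-11],"rotation":[0,0,0]},{"grip":5.5,"slide":[0,0,-11],"rotation":[0,0,0]}]' 40
python3 -m creep '[{"grip":5.5,"slide":[0,-6,0],"rotation":[0,0,0]},{"grip":5.5,"slide":[0,-12,0],"rotation":[0,0,0]},{"grip":5.5,"slide":[0,-17,3],"rotation":[0,0,0]},{"grip":5.5,"slide":[0,-17,6],"rotation":[0,0,0]},{"grip":5.5,"slide":[-3,-17,9],"rotation":[0,0,0]},{"grip":5.5,"slide":[-8,-17,9],"rotation":[0,0,0]},{"grip":5.5,"slide":[-13,-17,9],"rotation":[0,0,0]},{"grip":5.5,"slide":[-13,-17,9],"rotation":[0,0,0]},{"grip":5.5,"slide":[-13,-17,9],"rotation":[0,0,0]}]' 40
python3 - <<'E'
from h import *
np.set_printoptions(precision=4,suppress=True)
s=ctrl.state(); print(s["eef_pos"],s["tool_rot"])
a=shot("wrist","w20")
P=[[.525,-.0295,.058],[.5265,.0168,.058],[.5285,.0625,.058],[.5305,.1085,.058]]
print(px("w20",P))
g=cv2.cvtColor(a,cv2.COLOR_BGR2GRAY)
c=cv2.HoughCircles(cv2.medianBlur(g,3),cv2.HOUGH_GRADIENT,1,25,param1=80,param2=14,minRadius=12,maxRadius=28)
for k in c[0][:20]:
    print(k, w("w20",k[:2],.058)[0])
E
```

```text
t: 49.45
eef_pos: [0.6994, 0.0336, 0.3192]
tool_rot: [3.136, -0.001, 1.529]
wrist_force: [0.8, 0.5, -0.7]
finger_gap: 0.645
t: 50.58
eef_pos: [0.5223, -0.0896, 0.2252]
tool_rot: [-3.14, -0.001, 1.529]
wrist_force: [-0.3, 0.8, 0.4]
finger_gap: 0.647
[ 0.5223 -0.0896  0.2252] [-3.1404 -0.0007  1.5287]
[[259.7064 124.0631]
 [259.279   83.3444]
 [259.2904  40.9972]
 [259.289   -3.4331]]
[144.5 210.5  27.4] [ 0.3695 -0.1321  0.058 ]
[456.5 248.5  27.4] [ 0.7923 -0.2069  0.058 ]
[263.5  92.5  13.8] [0.531  0.0064 0.058 ]
[255.5   7.5  19.4] [0.5258 0.0975 0.058 ]
[223.5 293.5  23.9] [ 0.4634 -0.261   0.058 ]
[249.5 296.5  27.4] [ 0.5002 -0.2674  0.058 ]
[292.5 290.5  19.4] [ 0.5617 -0.2601  0.058 ]
[407.5 332.5  19.4] [ 0.7381 -0.346   0.058 ]
[257.5  42.5  17.2] [0.5264 0.061  0.058 ]
[470.5 218.5  13.8] [ 0.8055 -0.163   0.058 ]
```

Run:
```python
from h import *
np.set_printoptions(precision=4,suppress=True)
print(w("w19",[[182,125],[187,162],[182,197],[188,230]],.058))
# previous bed-only picture vs now: difference of strip content
lids("w6",(215,140,310,384),.144,150)
print(to([.525,-.0285,.07]),to([.525,-.0285,-.009]))
```

```text
[[ 0.5407  0.1055  0.058 ]
 [ 0.542   0.0623  0.058 ]
 [ 0.5311  0.0194  0.058 ]
 [ 0.5336 -0.0243  0.058 ]]
[   6   80   77  101 5265] [257.6788 276.51  ] [0.4382 0.2763 0.144 ] [75.8 99.7]
[ 81 159   9  18 112] [299.8839 309.    ] [0.456  0.2591 0.144 ] [ 7.6 16.9]
[ 6.03  0.01 15.55] [ 6.02  0.02 23.45]
```

```bash
python3 -m creep '[{"grip":7,"slide":[3,0.3,4],"rotation":[0,0,0]},{"grip":7,"slide":[6.2,0.3,9],"rotation":[0,0,0]},{"grip":7,"slide":[6.2,0.3,14],"rotation":[0,0,0]},{"grip":7,"slide":[6.2,0.3,14],"rotation":[0,0,0]},{"grip":7,"slide":[6.2,0.3,18],"rotation":[0,0,0]},{"grip":7,"slide":[6.2,0.3,21.5],"rotation":[0,0,0]},{"grip":7,"slide":[6.2,0.3,23.4],"rotation":[0,0,0]},{"grip":7,"slide":[6.2,0.3,23.4],"rotation":[0,0,0]}]' 40
python3 -m creep '[{"grip":2.5,"slide":[0,0,0],"rotation":[0,0,0]},{"grip":2.5,"slide":[0,0,0],"rotation":[0,0,0]},{"grip":2.5,"slide":[0,0,0],"rotation":[0,0,0]},{"grip":2.5,"slide":[0,0,0],"rotation":[0,0,0]},{"grip":2.5,"slide":[0,0,0],"rotation":[0,0,0]},{"grip":2.5,"slide":[0,0,0],"rotation":[0,0,0]},{"grip":2.5,"slide":[0,0,0],"rotation":[0,0,0]},{"grip":2.5,"slide":[0,0,0],"rotation":[0,0,0]},{"grip":2.5,"slide":[0,0,0],"rotation":[0,0,0]},{"grip":2.5,"slide":[0,0,0],"rotation":[0,0,0]}]' 40
python3 -m creep '[{"grip":2.5,"slide":[0,0,-2],"rotation":[0,0,0]},{"grip":2.5,"slide":[0,0,-7],"rotation":[0,0,0]},{"grip":2.5,"slide":[0,0,-12],"rotation":[0,0,0]},{"grip":2.5,"slide":[-6,0,-12],"rotation":[0,0,0]},{"grip":2.5,"slide":[-11,0,-12],"rotation":[0,0,0]},{"grip":2.5,"slide":[-11,0,-12],"rotation":[0,0,0]},{"grip":2.5,"slide":[-11,0,-12],"rotation":[0,0,0]}]' 40
python3 - <<'E'
from h import *
np.set_printoptions(precision=4,suppress=True)
a=shot("wrist","w21"); s=ctrl.state(); print(s["eef_pos"])
z=s["eef_pos"][2]+.009+.058
lids("w21",(215,140,310,384),z,150)
g=cv2.imread("pics/w21.png",0)
print("col260",g[170:384:4,260]); 
t=shot("top","t21"); m=(t.min(2)); 
# rings: from top camera, dark comps within tray
c=m[165:245,335:392]; n,l,st,ce=cv2.connectedComponentsWithStats((c<170).astype(np.uint8))
for i in range(1,n):
    if 10<st[i,4]<200: print(st[i],w("t21",ce[i]+[335,165],.006)[0])
E
```

```text
t: 51.62
eef_pos: [0.5288, -0.028, -0.0077]
tool_rot: [-3.141, 0.0, 1.529]
wrist_force: [-1.4, 0.9, 0.1]
finger_gap: 0.818
t: 52.88
eef_pos: [0.5295, -0.0282, -0.0065]
tool_rot: [3.139, 0.0, 1.529]
wrist_force: [-1.3, -0.5, 7.8]
finger_gap: 0.407
t: 53.75
eef_pos: [0.5241, -0.1376, 0.113]
tool_rot: [3.14, -0.0, 1.529]
wrist_force: [-0.0, 1.4, -0.1]
finger_gap: 0.409
[ 0.5242 -0.1367  0.1128]
[  0   0  95   4 380] [262.  141.5] [ 0.5274 -0.0785  0.1798] [94.  3.]
[ 24 102  38   7 113] [256.7876 244.4867] [ 0.5233 -0.1225  0.1798] [ 5.7 37. ]
[ 31 107  26   8 121] [260.9174 250.5372] [ 0.525  -0.1255  0.1798] [ 7. 25.]
[  0 147  21  29 260] [223.8038 302.2385] [ 0.5066 -0.1514  0.1798] [20.  24.5]
[ 41 154  48  27 413] [278.2324 307.7433] [ 0.5318 -0.1556  0.1798] [17.1 47.4]
[ 12 168  26  12 206] [240.6311 313.199 ] [ 0.514  -0.1579  0.1798] [25.5  9.9]
[ 63 170  24   8 110] [290.1273 313.6273] [ 0.5374 -0.1592  0.1798] [ 6.5 23.1]
col260 [ 41  42  37  40  35  36  36  35  35  37  36  33  98 122 100 103 101 103
 194 111 233 188 157 157 158 158 156 155 158 157 156 155 154 155 155 177
 176 181  98  32  32  31  26  29  22  26  25  26  20  22  19  17  21  18]
```

```bash
cat >> h.py <<'E'
def heldy(fn,zb):
    """predicted rows (held pot centred) of bottom front edge, body top edge, lid front, lid rear; zb= pot bottom height"""
    s=np.load("pics/"+fn+".npz"); R=Rn.from_euler("xyz",s["rot"]); p=s["pos"]
    o=[]
    for d,dz in ((.018,0),(.018,.034),(.017,.038),(-.017,.038)):
        X=p+R.apply([d,0,0]); X[2]=zb+dz; o.append(X); 
    return px(fn,o)
E
python3 - <<'E'
from h import *
np.set_printoptions(precision=1,suppress=True,linewidth=150)
print(heldy("w21",.1128+.0265))
g=cv2.imread("pics/w21.png",0); print(g[210:330,259])
print(heldy("w6",.0697+.0302)); g=cv2.imread("pics/w6.png",0); print(g[200:340,259])
E
```

```text
[[259.8 208.5]
 [260.  232.1]
 [260.  237.8]
 [260.1 303.2]]
[ 38  34  35  35  36  36  46  76  90  90  97 118 117 108 102 102 100 102 103 104 102 102 101 101 101  99 102 101 103 100 102 146 209 220 181 130 111
 153 220 234 233 230 230 225 186 160 159 159 156 156 157 158 156 156 156 158 157 157 158 157 159 156 157 155 153 156 156 157 154 157 156 157 157 156
 155 158 156 157 155 155 157 156 156 158 155 155 156 156 156 158 154 155 154 156 157 156 154 154 154 161 174 183 185 181 177 176 175 178 183 186 182
 157 101  49  31  35  33  34  31  31]
[[259.7 210.8]
 [259.9 235.8]
 [259.9 241.7]
 [260.  308.6]]
[ 58  55  56  56  58  61  54  55  61  59  60  52  53  51  49  49  73 119 144 143 143 166 185 177 164 161 158 160 162 165 163 161 160 160 160 158 160
 160 162 161 158 165 223 255 255 254 254 254 255 246 174 154 174 192 239 255 255 254 254 255 255 249 234 231 232 232 231 232 232 231 232 232 230 232
 231 232 232 230 229 230 231 231 231 230 231 232 231 231 231 230 230 231 230 230 230 229 229 230 229 230 229 229 229 229 230 229 229 229 228 228 229
 229 228 229 230 227 228 228 226 216 156  88  57  54  55  53  49  49  46  50  50  48  49  47  46  47  47  49  46  46]
```

```bash
python3 -m creep '[{"grip":2.5,"slide":[-5,0,-4],"rotation":[0,0,0]},{"grip":2.5,"slide":[-10,-1,-7],"rotation":[0,0,0]},{"grip":2.5,"slide":[-16,-2,-7],"rotation":[0,0,0]},{"grip":2.5,"slide":[-22,-3,-7],"rotation":[0,0,0]},{"grip":2.5,"slide":[-28,-3,-7],"rotation":[0,0,0]},{"grip":2.5,"slide":[-33,-3,-7],"rotation":[0,0,0]},{"grip":2.5,"slide":[-33,-3,-7],"rotation":[0,0,0]},{"grip":2.5,"slide":[-33,-3,-7],"rotation":[0,0,0]},{"grip":2.5,"slide":[-33,-3,-7],"rotation":[0,0,0]}]' 40
python3 - <<'E'
from h import *
np.set_printoptions(precision=4,suppress=True)
a=shot("wrist","w22"); s=ctrl.state(); print(s["eef_pos"],s["tool_rot"])
g=a.min(2); print(px("w22",[[.5519,-.3138,.006],[.4198,-.3611,.006]]))
n,l,st,ce=cv2.connectedComponentsWithStats((g>120).astype(np.uint8)); 
k=[i for i in range(1,n) if 4000<st[i,4]]; print([(st[i],ce[i]) for i in k])
cs,h=cv2.findContours((g<140).astype(np.uint8),cv2.RETR_CCOMP,cv2.CHAIN_APPROX_NONE)
for c in cs:
    if len(c)>25:
        e=cv2.fitEllipse(c)
        if 15<e[1][0]<60 and e[1][1]<1.5*e[1][0] : print(np.round(e[0],1),np.round(e[1],1),w("w22",e[0],.006)[0])
E
```

```text
t: 54.98
eef_pos: [0.4813, -0.4641, 0.1823]
tool_rot: [3.141, -0.001, 1.532]
wrist_force: [0.4, -0.4, -0.3]
finger_gap: 0.406
[ 0.4811 -0.4645  0.1823] [ 3.1413 -0.0003  1.532 ]
[[315.0606  42.6718]
 [204.7454  89.7185]]
[(array([  169,     0,   195,   138, 24537], dtype=int32), array([263.2976,  64.4217])), (array([  447,    33,    65,   170, 10162], dtype=int32), array([479.9129, 116.0289]))]
[259.9  90.1] [32.5 34.6] [ 0.4858 -0.3645  0.006 ]
[311.6  94.6] [31.6 33.5] [ 0.5478 -0.3718  0.006 ]
[260.4  89.6] [31.1 31.6] [ 0.4865 -0.3639  0.006 ]
[208.6  87.2] [31.8 33.8] [ 0.4247 -0.3584  0.006 ]
[317.3  39.5] [33.1 36. ] [ 0.5545 -0.3104  0.006 ]
[317.4  39.3] [32.8 35. ] [ 0.5546 -0.3102  0.006 ]
[264.  35.] [33.6 36.3] [ 0.493  -0.3035  0.006 ]
[264.  35.] [33.2 35.2] [ 0.4929 -0.3035  0.006 ]
[210.4  31.3] [33.2 36.3] [ 0.4314 -0.2968  0.006 ]
[210.4  31.4] [33.1 35.3] [ 0.4314 -0.2968  0.006 ]
```

```bash
cat >> h.py <<'E'
def off(fn,zb,rb,rl,h=.038):
    s=np.load("pics/"+fn+".npz"); R=Rn.from_euler("xyz",s["rot"]).inv()
    a=R.apply(w(fn,[259.8,rb],zb)[0]-s["pos"])[0]-.018; b=R.apply(w(fn,[259.8,rl],zb+h)[0]-s["pos"])[0]+.017
    return a*1000,b*1000
E
python3 - <<'E'
from h import *
np.set_printoptions(precision=1,suppress=True,linewidth=150)
print(off("w21",.1393,216.7,308.5),off("w6",.0999,216.3,320,.044))
im=cv2.imread("pics/w22.png",0); print(im[205:330,259])
print(off("w22",.1823+.0265,216.7,308.5))
print(to([.4314,-.2968,.08]),to([.4314,-.2968,-.0205]))
E
```

```text
(np.float64(-4.937317434778418), np.float64(-2.971367952257595)) (np.float64(-3.266640470280474), np.float64(-1.4301716610320148))
[ 27  23  26  27  23  30  25  28  24  23  20  43  71  84  84  81  90  93  86  87  85  87  87  87  87  87  88  87  86  86  84  88  87  88  86  89 108
 139 146 125 104  97 120 145 159 157 154 155 155 156 156 155 156 154 156 155 154 155 156 157 155 157 156 158 155 156 153 155 154 154 155 155 156 154
 154 154 155 155 154 154 155 154 153 153 153 153 155 154 152 154 155 153 155 156 154 154 155 153 154 154 153 154 154 148 117  64  39  38  39  43  38
  40  39  38  38  38  38  32  27  26  27  26  25  22  27]
(np.float64(-4.860120197601063), np.float64(-2.8027993827725757))
[16.6 -5.6 10.2] [16.6 -5.6 20.3]
```

```bash
python3 -m creep '[{"grip":2.5,"slide":[6,-2,0],"rotation":[0,0,0]},{"grip":2.5,"slide":[12,-4,0],"rotation":[0,0,0]},{"grip":2.5,"slide":[17,-5.6,2],"rotation":[0,0,0]},{"grip":2.5,"slide":[17,-5.6,7],"rotation":[0,0,0]},{"grip":2.5,"slide":[17,-5.6,12],"rotation":[0,0,0]},{"grip":2.5,"slide":[17,-5.6,16],"rotation":[0,0,0]},{"grip":2.5,"slide":[17,-5.6,19],"rotation":[0,0,0]},{"grip":2.5,"slide":[17,-5.6,19.6],"rotation":[0,0,0]},{"grip":2.5,"slide":[17,-5.6,19.6],"rotation":[0,0,0]},{"grip":2.5,"slide":[17,-5.6,19.6],"rotation":[0,0,0]}]' 40
python3 - <<'E'
from h import *
print(to([.4316,-.2929,-.0205]))
E
```

```text
t: 56.28
eef_pos: [0.4323, -0.2948, -0.0126]
tool_rot: [3.139, 0.001, 1.529]
wrist_force: [-0.2, -0.9, -1.1]
finger_gap: 0.407
[ 0.18 -0.08  0.79]
```

```bash
python3 -m creep '[{"grip":2.5,"slide":[0.15,-0.05,0],"rotation":[0,0,0]},{"grip":2.5,"slide":[0.15,-0.05,0.4],"rotation":[0,0,0]},{"grip":2.5,"slide":[0.15,-0.05,0.7],"rotation":[0,0,0]},{"grip":2.5,"slide":[0.15,-0.05,0.7],"rotation":[0,0,0]}]' 40
python3 -m creep '[{"grip":4.5,"slide":[0,0,0],"rotation":[0,0,0]},{"grip":4.5,"slide":[0,0,0],"rotation":[0,0,0]},{"grip":4.5,"slide":[0,0,0],"rotation":[0,0,0]},{"grip":4.5,"slide":[0,0,0],"rotation":[0,0,0]},{"grip":4.5,"slide":[0,0,-3],"rotation":[0,0,0]},{"grip":4.5,"slide":[0,0,-8],"rotation":[0,0,0]},{"grip":4.5,"slide":[0,0,-13],"rotation":[0,0,0]},{"grip":4.5,"slide":[-5,0,-17],"rotation":[0,0,0]},{"grip":4.5,"slide":[-11,3,-20],"rotation":[0,0,0]},{"grip":4.5,"slide":[-17,5,-20],"rotation":[0,0,0]},{"grip":4.5,"slide":[-17,5,-20],"rotation":[0,0,0]},{"grip":4.5,"slide":[-17,5,-20],"rotation":[0,0,0]}]' 40
python3 - <<'E'
from h import *
np.set_printoptions(precision=4,suppress=True)
a=shot("wrist","w23"); s=ctrl.state(); print(s["eef_pos"],s["tool_rot"])
th=np.linspace(0,2*np.pi,60); C=np.array([.4314,-.2968])
def circ(c,r,z): return px("w23",np.c_[c[0]+r*np.cos(th),c[1]+r*np.sin(th),0*th+z]).astype(np.int32)
x,y=px("w23",[[*C,.03]])[0].astype(int); print(x,y)
k=6; y0=max(0,y-45); cr=cv2.resize(a[y0:y0+95,x-60:x+70],None,fx=k,fy=k,interpolation=cv2.INTER_CUBIC)
for r,z,col in ((.021,.006,(0,0,255)),(.018,.006,(0,255,0)),(.017,.044,(255,0,0))):
    p=circ(C,r,z); cv2.polylines(cr,[((p-[x-60,y0])*k+k//2).reshape(-1,1,2)],True,col,1)
cv2.imwrite("pics/c23.png",cr); print(cr.shape)
E
```

```text
t: 56.78
eef_pos: [0.4307, -0.293, -0.0205]
tool_rot: [-3.141, 0.001, 1.529]
wrist_force: [-2.4, 1.8, 9.3]
finger_gap: 0.411
t: 58.28
eef_pos: [0.4733, -0.4645, 0.178]
tool_rot: [-3.141, -0.001, 1.528]
wrist_force: [0.2, 0.6, 0.6]
finger_gap: 0.528
[ 0.4735 -0.4631  0.1782] [-3.1408 -0.0018  1.5299]
212 23
(570, 780, 3)
```

Run:
```python
from h import *
c=cv2.resize(cv2.imread("pics/c23.png"),(520,380)); b=shot("scene","s23"); t=shot("top","t23")
A=cv2.resize(b[170:290,200:345],(280,232)); T=cv2.resize(t[155:250,325:400],(280,368)); B=cv2.resize(t[130:220,205:305],(244,220))
S=cv2.resize(b[260:345,95:195],(270,220))
o=np.zeros((600,800,3),np.uint8); o[:380,:520]=c; o[:232,520:]=A; o[232:600,520:]=T; o[380:,:244]=B; o[380:,248:518]=S
cv2.imwrite("pics/c24.png",o)
```

```text
(no output)
```

View pics/c24.png

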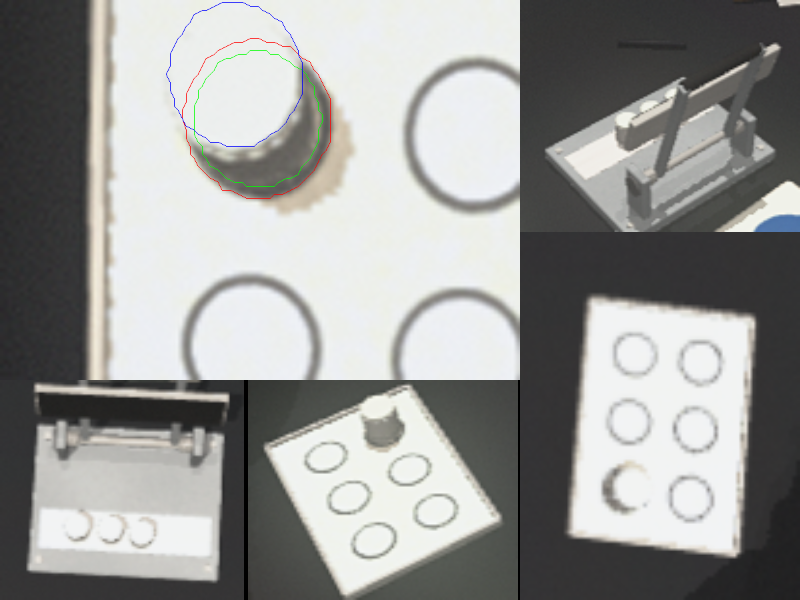

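Pot 1 sits on ring 0, with its lid and body within about 1.5 mm of the predicted circles. Three pots remain on the bed strip and the lever is back up.

Run:
```python
from h import *
print(to([.529,.0155,.1]),to([.529,.0155,-.0075]))
```

```text
[47.98  3.64  7.92] [47.96  3.65 18.67]
```

```bash
python3 -m creep '[{"grip":7,"slide":[6,0.5,-2],"rotation":[0,0,0]},{"grip":7,"slide":[12,1,-2],"rotation":[0,0,0]},{"grip":7,"slide":[18,1.4,-2],"rotation":[0,0,0]},{"grip":7,"slide":[24,1.9,-2],"rotation":[0,0,0]},{"grip":7,"slide":[30,2.3,-2],"rotation":[0,0,0]},{"grip":7,"slide":[36,2.8,0],"rotation":[0,0,0]},{"grip":7,"slide":[42,3.2,2],"rotation":[0,0,0]},{"grip":7,"slide":[48,3.65,6],"rotation":[0,0,0]},{"grip":7,"slide":[48,3.65,8],"rotation":[0,0,0]},{"grip":7,"slide":[48,3.65,8],"rotation":[0,0,0]}]' 40
python3 -m creep '[{"grip":7,"slide":[0,0,5],"rotation":[0,0,0]},{"grip":7,"slide":[0,0,9],"rotation":[0,0,0]},{"grip":7,"slide":[0,0,10.7],"rotation":[0,0,0]},{"grip":7,"slide":[0,0,10.7],"rotation":[0,0,0]},{"grip":2.5,"slide":[0,0,10.7],"rotation":[0,0,0]},{"grip":2.5,"slide":[0,0,10.7],"rotation":[0,0,0]},{"grip":2.5,"slide":[0,0,10.7],"rotation":[0,0,0]},{"grip":2.5,"slide":[0,0,10.7],"rotation":[0,0,0]},{"grip":2.5,"slide":[0,0,10.7],"rotation":[0,0,0]},{"grip":2.5,"slide":[0,0,10.7],"rotation":[0,0,0]},{"grip":2.5,"slide":[0,0,10.7],"rotation":[0,0,0]},{"grip":2.5,"slide":[0,0,10.7],"rotation":[0,0,0]}]' 40
python3 -m creep '[{"grip":2.5,"slide":[0,0,0],"rotation":[0,0,0]},{"grip":2.5,"slide":[0,0,0],"rotation":[0,0,0]}]' 40
python3 -m creep '[{"grip":2.5,"slide":[0,0,-2],"rotation":[0,0,0]},{"grip":2.5,"slide":[0,0,-7],"rotation":[0,0,0]},{"grip":2.5,"slide":[0,0,-12],"rotation":[0,0,0]},{"grip":2.5,"slide":[-6,0,-12],"rotation":[0,0,0]},{"grip":2.5,"slide":[-12,0,-12],"rotation":[0,0,0]},{"grip":2.5,"slide":[-18,0,-12],"rotation":[0,0,0]},{"grip":2.5,"slide":[-24,0,-12],"rotation":[0,0,0]},{"grip":2.5,"slide":[-24,0,-12],"rotation":[0,0,0]},{"grip":2.5,"slide":[-24,0,-12],"rotation":[0,0,0]}]' 40
cat >> h.py <<'E'
def held(fn,dz=.0265):
    a=shot("wrist",fn).min(2)[:,255:265].mean(1); s=np.load("pics/"+fn+".npz"); zb=s["pos"][2]+dz
    rb=210+np.argmax(a[210:240]>58); i=280+np.argmin(np.diff(a[280:330])); print("rows",rb,i,"pos",s["pos"].round(4),a[205:222].round(),a[296:330].round())
    return off(fn,zb,rb-.3,i+.5)
E
python3 - <<'E'
from h import *
print(held("w25"))
E
```

```text
t: 59.68
eef_pos: [0.5277, 0.015, 0.0976]
tool_rot: [-3.138, 0.0, 1.533]
wrist_force: [-0.8, 0.3, 0.3]
finger_gap: 0.819
t: 61.18
eef_pos: [0.5312, 0.0133, -0.0065]
tool_rot: [3.139, 0.001, 1.529]
wrist_force: [-3.0, -0.5, 8.2]
finger_gap: 0.406
t: 61.42
eef_pos: [0.5311, 0.0132, -0.0065]
tool_rot: [3.14, 0.001, 1.529]
wrist_force: [-2.0, -0.2, 7.9]
finger_gap: 0.409
t: 62.55
eef_pos: [0.5204, -0.2261, 0.113]
tool_rot: [3.14, -0.0, 1.529]
wrist_force: [0.2, 0.3, -0.6]
finger_gap: 0.406
rows 210 321 pos [ 0.5204 -0.2261  0.113 ] [ 66.  81.  84.  93. 116. 114. 101.  97.  96.  96.  95.  95.  96.  96.
  96.  97.  98.] [142. 150. 158. 161. 161. 160. 160. 160. 161. 162. 162. 160. 159. 160.
 160. 159. 156. 156. 157. 158. 159. 159. 159. 160. 156. 131.  76.  37.
  31.  32.  30.  28.  31.  32.]
(np.float64(-0.6404513466739918), np.float64(-10.428862524935564))
```

Run:
```python
from h import *
g=cv2.imread("pics/w25.png").min(2)[:,255:265].mean(1); print(g[196:210].round(),g[286:300].round())
o=off("w25",.1395,204.3,296.5); print(o); m=np.mean(o)/1000
X=np.array([.4930,-.3035])-m*np.array([.042,.999]); print(X,to([*X,-.0135]),to([*X,-.0205]))
```

```text
[ 36.  38.  38.  39.  40.  38.  40.  40.  46.  66.  81.  84.  93. 116.] [139. 138. 139. 138. 138. 139. 138. 138. 138. 138. 142. 150. 158. 161.]
(np.float64(2.5829046539253033), np.float64(3.926114257268633))
[ 0.49286331 -0.30675125] [-8.28 -2.45 12.64] [-8.28 -2.45 13.34]
```

```bash
python3 -m creep '[{"grip":2.5,"slide":[-5,-1.5,0],"rotation":[0,0,0]},{"grip":2.5,"slide":[-8.2,-2.45,2],"rotation":[0,0,0]},{"grip":2.5,"slide":[-8.2,-2.45,6],"rotation":[0,0,0]},{"grip":2.5,"slide":[-8.2,-2.45,10],"rotation":[0,0,0]},{"grip":2.5,"slide":[-8.2,-2.45,12.4],"rotation":[0,0,0]},{"grip":2.5,"slide":[-8.2,-2.45,12.4],"rotation":[0,0,0]},{"grip":2.5,"slide":[-8.2,-2.45,12.4],"rotation":[0,0,0]},{"grip":2.5,"slide":[-8.2,-2.45,12.4],"rotation":[0,0,0]}]' 40
python3 - <<'E'
from h import *
print(to([.4929,-.3064,-.0205]))
E
```

```text
t: 63.6
eef_pos: [0.4934, -0.3075, -0.0105]
tool_rot: [3.139, 0.001, 1.529]
wrist_force: [-0.5, 0.2, -1.8]
finger_gap: 0.407
[ 0.11 -0.06  1.  ]
```

```bash
python3 -m creep '[{"grip":2.5,"slide":[0.1,-0.05,0],"rotation":[0,0,0]},{"grip":2.5,"slide":[0.1,-0.05,0.5],"rotation":[0,0,0]},{"grip":2.5,"slide":[0.1,-0.05,0.9],"rotation":[0,0,0]},{"grip":2.5,"slide":[0.1,-0.05,0.9],"rotation":[0,0,0]},{"grip":2.5,"slide":[0.1,-0.05,0.9],"rotation":[0,0,0]}]' 40
python3 -m creep '[{"grip":4.5,"slide":[0,0,0],"rotation":[0,0,0]},{"grip":4.5,"slide":[0,0,0],"rotation":[0,0,0]},{"grip":4.5,"slide":[0,0,0],"rotation":[0,0,0]},{"grip":4.5,"slide":[0,0,0],"rotation":[0,0,0]},{"grip":4.5,"slide":[0,0,-3],"rotation":[0,0,0]},{"grip":4.5,"slide":[0,0,-8],"rotation":[0,0,0]},{"grip":4.5,"slide":[0,0,-13],"rotation":[0,0,0]},{"grip":6,"slide":[5,0,-15],"rotation":[0,0,0]},{"grip":7,"slide":[10,0.5,-15],"rotation":[0,0,0]},{"grip":7,"slide":[16,1,-15],"rotation":[0,0,0]},{"grip":7,"slide":[22,1.5,-15],"rotation":[0,0,0]},{"grip":7,"slide":[22,1.5,-15],"rotation":[0,0,0]}]' 40
python3 - <<'E'
from h import *
print(ctrl.state()["eef_pos"],to([.531,.062,-.0075]))
E
```

```text
t: 64.22
eef_pos: [0.4916, -0.3065, -0.0204]
tool_rot: [-3.141, 0.001, 1.529]
wrist_force: [-4.2, 0.7, 9.1]
finger_gap: 0.404
t: 65.72
eef_pos: [0.5167, -0.081, 0.1297]
tool_rot: [3.14, -0.002, 1.538]
wrist_force: [-0.4, -0.1, 0.2]
finger_gap: 0.821
[ 0.51666483 -0.08103766  0.12972133] [14.32  0.95 13.75]
```

```bash
python3 -m creep '[{"grip":7,"slide":[5,0.3,0],"rotation":[0,0,0]},{"grip":7,"slide":[10,0.6,2],"rotation":[0,0,0]},{"grip":7,"slide":[14.6,0.9,4],"rotation":[0,0,0]},{"grip":7,"slide":[14.6,0.9,6],"rotation":[0,0,0]},{"grip":7,"slide":[14.6,0.9,6],"rotation":[0,0,0]},{"grip":7,"slide":[14.6,0.9,6],"rotation":[0,0,0]}]' 40
python3 - <<'E'
from h import *
print(ctrl.state()["eef_pos"],to([.531,.062,-.0075]))
E
```

```text
t: 66.47
eef_pos: [0.5315, 0.0564, 0.0691]
tool_rot: [3.141, 0.001, 1.526]
wrist_force: [-0.3, 0.4, -0.0]
finger_gap: 0.818
[0.53148189 0.05640888 0.06913786] [ 0.56 -0.07  7.66]
```

```bash
python3 -m creep '[{"grip":7,"slide":[0.5,0,3],"rotation":[0,0,0]},{"grip":7,"slide":[0.5,0,6.5],"rotation":[0,0,0]},{"grip":7,"slide":[0.5,0,7.7],"rotation":[0,0,0]},{"grip":2.5,"slide":[0.5,0,7.7],"rotation":[0,0,0]},{"grip":2.5,"slide":[0.5,0,7.7],"rotation":[0,0,0]},{"grip":2.5,"slide":[0.5,0,7.7],"rotation":[0,0,0]},{"grip":2.5,"slide":[0.5,0,7.7],"rotation":[0,0,0]},{"grip":2.5,"slide":[0.5,0,7.7],"rotation":[0,0,0]},{"grip":2.5,"slide":[0.5,0,7.7],"rotation":[0,0,0]},{"grip":2.5,"slide":[0.5,0,7.7],"rotation":[0,0,0]},{"grip":2.5,"slide":[0.5,0,7.7],"rotation":[0,0,0]},{"grip":2.5,"slide":[0.5,0,7.7],"rotation":[0,0,0]}]' 40
python3 -m creep '[{"grip":2.5,"slide":[0,0,0],"rotation":[0,0,0]}]' 40
python3 -m creep '[{"grip":2.5,"slide":[0,0,-2],"rotation":[0,0,0]},{"grip":2.5,"slide":[0,0,-7],"rotation":[0,0,0]},{"grip":2.5,"slide":[0,0,-12],"rotation":[0,0,0]},{"grip":2.5,"slide":[-6,0,-12],"rotation":[0,0,0]},{"grip":2.5,"slide":[-12,0,-12],"rotation":[0,0,0]},{"grip":2.5,"slide":[-18,0,-12],"rotation":[0,0,0]},{"grip":2.5,"slide":[-24,0,-12],"rotation":[0,0,0]},{"grip":2.5,"slide":[-29,0,-12],"rotation":[0,0,0]},{"grip":2.5,"slide":[-29,0,-12],"rotation":[0,0,0]},{"grip":2.5,"slide":[-29,0,-12],"rotation":[0,0,0]}]' 40
python3 - <<'E'
from h import *
np.set_printoptions(suppress=True,linewidth=150)
shot("wrist","w26"); print(ctrl.state()["eef_pos"])
g=cv2.imread("pics/w26.png").min(2)[:,255:265].mean(1); print(g[195:225].round(),g[285:325].round())
E
```

```text
t: 67.97
eef_pos: [0.5324, 0.0633, -0.0066]
tool_rot: [3.139, 0.0, 1.528]
wrist_force: [-1.1, -1.3, 6.7]
finger_gap: 0.404
t: 68.1
eef_pos: [0.5325, 0.0633, -0.0066]
tool_rot: [3.139, 0.0, 1.529]
wrist_force: [-1.9, -0.8, 6.0]
finger_gap: 0.403
t: 69.35
eef_pos: [0.5194, -0.2258, 0.1129]
tool_rot: [3.141, -0.0, 1.529]
wrist_force: [-0.3, 0.4, -1.1]
finger_gap: 0.408
[ 0.51954599 -0.22493553  0.11284148]
[ 36.  36.  37.  36.  38.  37.  39.  39.  39.  39.  41.  39.  40.  40.  41.  40.  41.  48.  66.  76.  81.  83.  81.  83. 102. 120. 114. 100.  96.
  96.] [139. 139. 140. 140. 137. 138. 138. 138. 138. 138. 138. 138. 139. 138. 138. 138. 138. 138. 138. 138. 138. 138. 142. 153. 158. 160. 158. 156. 156.
 158. 159. 159. 159. 158. 159. 155. 130.  76.  37.  31.]
```

Run:
```python
from h import *
o=off("w26",.1394,212.3,307.5); m=np.mean(o)/1000
X=np.array([.5545,-.3103])-m*np.array([.042,.999])+[0,.0004]; print(o,X,to([*X,-.0135]))
```

```text
(np.float64(-2.2095858911753625), np.float64(-2.26967645016234)) [ 0.55459406 -0.30766261] [-8.13  3.82 12.63]
```

```bash
python3 -m creep '[{"grip":2.5,"slide":[-5,2,0],"rotation":[0,0,0]},{"grip":2.5,"slide":[-8.1,3.8,2],"rotation":[0,0,0]},{"grip":2.5,"slide":[-8.1,3.8,6],"rotation":[0,0,0]},{"grip":2.5,"slide":[-8.1,3.8,10],"rotation":[0,0,0]},{"grip":2.5,"slide":[-8.1,3.8,12.4],"rotation":[0,0,0]},{"grip":2.5,"slide":[-8.1,3.8,12.4],"rotation":[0,0,0]},{"grip":2.5,"slide":[-8.1,3.8,12.4],"rotation":[0,0,0]},{"grip":2.5,"slide":[-8.1,3.8,12.4],"rotation":[0,0,0]}]' 40
python3 - <<'E'
from h import *
print(to([.5546,-.3077,-.0205]))
E
```

```text
t: 70.4
eef_pos: [0.555, -0.3094, -0.0103]
tool_rot: [3.139, 0.001, 1.529]
wrist_force: [0.3, 0.8, -0.8]
finger_gap: 0.407
[ 0.17 -0.05  1.02]
```

```bash
python3 -m creep '[{"grip":2.5,"slide":[0.15,-0.05,0],"rotation":[0,0,0]},{"grip":2.5,"slide":[0.15,-0.05,0.5],"rotation":[0,0,0]},{"grip":2.5,"slide":[0.15,-0.05,0.9],"rotation":[0,0,0]},{"grip":2.5,"slide":[0.15,-0.05,0.9],"rotation":[0,0,0]},{"grip":2.5,"slide":[0.15,-0.05,0.9],"rotation":[0,0,0]}]' 40
python3 -m creep '[{"grip":4.5,"slide":[0,0,0],"rotation":[0,0,0]},{"grip":4.5,"slide":[0,0,0],"rotation":[0,0,0]},{"grip":4.5,"slide":[0,0,0],"rotation":[0,0,0]},{"grip":4.5,"slide":[0,0,0],"rotation":[0,0,0]},{"grip":4.5,"slide":[0,0,-3],"rotation":[0,0,0]},{"grip":4.5,"slide":[0,0,-8],"rotation":[0,0,0]},{"grip":4.5,"slide":[0,0,-13],"rotation":[0,0,0]},{"grip":6,"slide":[5,-1,-15],"rotation":[0,0,0]},{"grip":7,"slide":[10,-2,-15],"rotation":[0,0,0]},{"grip":7,"slide":[16,-3,-15],"rotation":[0,0,0]},{"grip":7,"slide":[22,-4,-15],"rotation":[0,0,0]}]' 40
python3 -m creep '[{"grip":7,"slide":[5,0,0],"rotation":[0,0,0]},{"grip":7,"slide":[10,0,2],"rotation":[0,0,0]},{"grip":7,"slide":[15,0,4],"rotation":[0,0,0]},{"grip":7,"slide":[19.5,0,6],"rotation":[0,0,0]},{"grip":7,"slide":[19.5,0,6],"rotation":[0,0,0]},{"grip":7,"slide":[19.5,0,6],"rotation":[0,0,0]},{"grip":7,"slide":[19.5,0,6],"rotation":[0,0,0]}]' 40
python3 - <<'E'
from h import *
print(to([.532,.107,-.0075]))
E
```

```text
t: 71.03
eef_pos: [0.5532, -0.3076, -0.0205]
tool_rot: [-3.141, 0.001, 1.529]
wrist_force: [-3.4, 0.6, 6.1]
finger_gap: 0.406
t: 72.4
eef_pos: [0.5222, -0.0843, 0.1292]
tool_rot: [3.141, 0.0, 1.528]
wrist_force: [0.7, 0.3, 0.2]
finger_gap: 0.823
t: 73.28
eef_pos: [0.5312, 0.1072, 0.0692]
tool_rot: [3.141, 0.001, 1.526]
wrist_force: [-0.6, -0.0, 0.2]
finger_gap: 0.821
[-0.01  0.08  7.67]
```

```bash
python3 -m creep '[{"grip":7,"slide":[0,0,3],"rotation":[0,0,0]},{"grip":7,"slide":[0,0,6.5],"rotation":[0,0,0]},{"grip":7,"slide":[0,0,7.7],"rotation":[0,0,0]},{"grip":2.5,"slide":[0,0,7.7],"rotation":[0,0,0]},{"grip":2.5,"slide":[0,0,7.7],"rotation":[0,0,0]},{"grip":2.5,"slide":[0,0,7.7],"rotation":[0,0,0]},{"grip":2.5,"slide":[0,0,7.7],"rotation":[0,0,0]},{"grip":2.5,"slide":[0,0,7.7],"rotation":[0,0,0]},{"grip":2.5,"slide":[0,0,7.7],"rotation":[0,0,0]},{"grip":2.5,"slide":[0,0,7.7],"rotation":[0,0,0]},{"grip":2.5,"slide":[0,0,7.7],"rotation":[0,0,0]},{"grip":2.5,"slide":[0,0,7.7],"rotation":[0,0,0]}]' 40
python3 -m creep '[{"grip":2.5,"slide":[0,0,0],"rotation":[0,0,0]}]' 40
python3 -m creep '[{"grip":2.5,"slide":[0,0,-2],"rotation":[0,0,0]},{"grip":2.5,"slide":[0,0,-7],"rotation":[0,0,0]},{"grip":2.5,"slide":[0,0,-12],"rotation":[0,0,0]},{"grip":2.5,"slide":[-6,0,-12],"rotation":[0,0,0]},{"grip":2.5,"slide":[-12,0,-12],"rotation":[0,0,0]},{"grip":2.5,"slide":[-18,0,-12],"rotation":[0,0,0]},{"grip":2.5,"slide":[-24,0,-12],"rotation":[0,0,0]},{"grip":2.5,"slide":[-30,0,-12],"rotation":[0,0,0]},{"grip":2.5,"slide":[-33.5,0,-12],"rotation":[0,0,0]},{"grip":2.5,"slide":[-33.5,0,-12],"rotation":[0,0,0]},{"grip":2.5,"slide":[-33.5,0,-12],"rotation":[0,0,0]}]' 40
python3 - <<'E'
from h import *
np.set_printoptions(suppress=True,linewidth=150)
shot("wrist","w27"); print(ctrl.state()["eef_pos"])
g=cv2.imread("pics/w27.png").min(2)[:,255:265].mean(1); print(g[195:225].round(),g[285:325].round())
E
```

```text
t: 74.78
eef_pos: [0.5319, 0.1091, -0.0067]
tool_rot: [3.139, -0.0, 1.529]
wrist_force: [-0.7, -0.9, 7.2]
finger_gap: 0.409
t: 74.9
eef_pos: [0.5319, 0.1091, -0.0067]
tool_rot: [3.139, -0.0, 1.529]
wrist_force: [-0.8, -1.1, 7.7]
finger_gap: 0.41
t: 76.28
eef_pos: [0.5169, -0.2248, 0.1128]
tool_rot: [3.141, -0.0, 1.53]
wrist_force: [0.4, 0.7, -0.7]
finger_gap: 0.409
[ 0.51700869 -0.22429501  0.11271082]
[ 37.  34.  37.  37.  38.  37.  38.  40.  40.  39.  39.  39.  40.  40.  40.  40.  45.  62.  83.  88.  84.  94. 116. 112.  98.  96.  97.  98.  98.
  96.] [140. 140. 139. 138. 138. 138. 138. 138. 138. 138. 138. 138. 138. 139. 138. 138. 138. 137. 138. 140. 150. 158. 159. 158. 158. 158. 157. 156. 156.
 157. 159. 159. 159. 159. 158. 153. 128.  76.  36.  32.]
```

Run:
```python
from h import *
o=off("w27",.1393,211.3,304.7); m=np.mean(o)/1000
X=np.array([.4860,-.3645])-m*np.array([.042,.999])+[0,.0004]; print(o,X,to([*X,-.0135]))
```

```text
(np.float64(-1.6048521585300852), np.float64(-0.6727369288126068)) [ 0.48604783 -0.36296234] [-13.98  -2.55  12.61]
```

```bash
python3 -m creep '[{"grip":2.5,"slide":[-5,-1,0],"rotation":[0,0,0]},{"grip":2.5,"slide":[-10,-2,0],"rotation":[0,0,0]},{"grip":2.5,"slide":[-13.9,-2.55,0],"rotation":[0,0,0]},{"grip":2.5,"slide":[-13.9,-2.55,2],"rotation":[0,0,0]},{"grip":2.5,"slide":[-13.9,-2.55,6],"rotation":[0,0,0]},{"grip":2.5,"slide":[-13.9,-2.55,10],"rotation":[0,0,0]},{"grip":2.5,"slide":[-13.9,-2.55,12.4],"rotation":[0,0,0]},{"grip":2.5,"slide":[-13.9,-2.55,12.4],"rotation":[0,0,0]},{"grip":2.5,"slide":[-13.9,-2.55,12.4],"rotation":[0,0,0]},{"grip":2.5,"slide":[-13.9,-2.55,12.4],"rotation":[0,0,0]}]' 40
python3 - <<'E'
from h import *
print(to([.4860,-.3630,-.0205]))
E
```

```text
t: 77.58
eef_pos: [0.4865, -0.3642, -0.0105]
tool_rot: [3.139, 0.001, 1.529]
wrist_force: [0.4, -0.1, -1.1]
finger_gap: 0.405
[ 0.11 -0.06  1.  ]
```

```bash
python3 -m creep '[{"grip":2.5,"slide":[0.1,-0.05,0],"rotation":[0,0,0]},{"grip":2.5,"slide":[0.1,-0.05,0.5],"rotation":[0,0,0]},{"grip":2.5,"slide":[0.1,-0.05,0.9],"rotation":[0,0,0]},{"grip":2.5,"slide":[0.1,-0.05,0.9],"rotation":[0,0,0]},{"grip":2.5,"slide":[0.1,-0.05,0.9],"rotation":[0,0,0]}]' 40
python3 -m creep '[{"grip":4.5,"slide":[0,0,0],"rotation":[0,0,0]},{"grip":4.5,"slide":[0,0,0],"rotation":[0,0,0]},{"grip":4.5,"slide":[0,0,0],"rotation":[0,0,0]},{"grip":4.5,"slide":[0,0,0],"rotation":[0,0,0]},{"grip":4.5,"slide":[0,0,-3],"rotation":[0,0,0]},{"grip":4.5,"slide":[0,0,-8],"rotation":[0,0,0]},{"grip":4.5,"slide":[0,0,-13],"rotation":[0,0,0]},{"grip":4.5,"slide":[-4,0,-17],"rotation":[0,0,0]},{"grip":4.5,"slide":[-10,0,-20],"rotation":[0,0,0]},{"grip":4.5,"slide":[-13,0,-23],"rotation":[0,0,0]},{"grip":4.5,"slide":[-13,0,-23],"rotation":[0,0,0]},{"grip":4.5,"slide":[-13,0,-23],"rotation":[0,0,0]}]' 40
python3 - <<'E'
from h import *
np.set_printoptions(precision=4,suppress=True)
a=shot("wrist","w28"); shot("top","t28"); shot("scene","s28"); s=ctrl.state(); print(s["eef_pos"],s["tool_rot"])
C=[[.4314,-.2968],[.4930,-.3035],[.5545,-.3103],[.4860,-.3645]]
g=a.min(2); th=np.linspace(0,2*np.pi,60)
def model(fn,c,shape):
    m=np.zeros(shape,np.uint8)
    P=np.vstack([px(fn,np.c_[c[0]+r*np.cos(th),c[1]+r*np.sin(th),0*th+z]) for r,z in ((.018,.006),(.018,.04))])
    cv2.fillConvexPoly(m,cv2.convexHull(P.astype(np.float32)).astype(np.int32),1); return m
for fn in ("w28","t28","s28"):
    im=cv2.imread("pics/"+fn+".png").min(2); print(fn)
    for c in C+[[.4247,-.3584]]:
        p=px(fn,[[*c,.006]])[0]; u,v=p.astype(int); r=24 if fn[0]=="w" else 8
        v0,u0=max(0,v-r),max(0,u-r); sub=im[v0:v+r,u0:u+r]
        # dark-body centroid relative to projected centre
        d=np.argwhere(sub<(150 if fn[0]!="t" else 170)); print(c,p.round(1),len(d),(d.mean(0)[::-1]+[u0,v0]-p).round(1) if len(d) else '')
# empty rings (should read as rings)
E
```

```text
t: 78.2
eef_pos: [0.4847, -0.3628, -0.0207]
tool_rot: [-3.141, 0.0, 1.529]
wrist_force: [-1.8, 0.9, 6.4]
finger_gap: 0.409
t: 79.7
eef_pos: [0.4794, -0.4911, 0.2081]
tool_rot: [-3.141, -0.001, 1.53]
wrist_force: [0.1, 0.8, -0.6]
finger_gap: 0.525
[ 0.4795 -0.4906  0.2078] [-3.1402 -0.0015  1.5312]
w28
[0.4314, -0.2968] [213.6  14.1] 455 [4.4 6.8]
[0.493, -0.3035] [264.2  17.3] 396 [2.1 8.7]
[0.5545, -0.3103] [314.4  21.4] 372 [-2.3  8.4]
[0.486, -0.3645] [260.5  69.8] 221 [4.9 9.9]
[0.4247, -0.3584] [211.9  67.1] 133 [ 0.6 -0.1]
t28
[0.4314, -0.2968] [351.8 220.4] 40 [-2.   1.2]
[0.493, -0.3035] [353.3 202.8] 35 [-1.8  2.1]
[0.5545, -0.3103] [354.8 185.5] 35 [-2.3  1.5]
[0.486, -0.3645] [370.9 205. ] 37 [-2.2  1. ]
[0.4247, -0.3584] [369.7 222.6] 11 [1.3 1.2]
s28
[0.4314, -0.2968] [145.1 279.2] 110 [-0.6 -0.2]
[0.493, -0.3035] [154.2 294. ] 114 [-0.6  0.2]
[0.5545, -0.3103] [163.9 309.9] 124 [-0.3  0.9]
[0.486, -0.3645] [132.2 304.5] 137 [-0.2  0.6]
[0.4247, -0.3584] [123.4 289.2] 5 [-3.8  5.2]
```

Run:
```python
from h import *
np.set_printoptions(precision=1,suppress=True,linewidth=170)
g=cv2.imread("pics/w28.png").min(2)
C=[[.4314,-.2968],[.4930,-.3035],[.5545,-.3103],[.4860,-.3645]]
for c in C:
    lid=px("w28",[[c[0],c[1]-.017,.044]])[0]; bod=px("w28",[[c[0],c[1]-.018,.006]])[0]; ring=px("w28",[[c[0],c[1]-.021,.006]])[0]
    u=int(round(bod[0])); r=int(lid[1]); print("lid",lid,"body",bod,"ring",ring,"mm/px",3/(ring[1]-bod[1])); print(r-5,g[r-5:r+24,u-1:u+2].mean(1).round())
    v=int(px("w28",[[*c,.012]])[0][1])+8; L,R=px("w28",[[c[0]-.018,c[1],.012],[c[0]+.018,c[1],.012]])[:,0]; print("LR",L,R,int(L)-6,g[v,int(L)-6:int(R)+9])
```

```text
lid [209.4  18.7] body [214.7  29.8] ring [214.9  32.4] mm/px 1.1567691777508693
13 [236. 236. 234. 217. 185. 159. 162. 134. 101.  91.  91.  91.  91.  92.  98.  95.  90.  90.  89. 117. 170. 205. 234. 237. 237. 237. 237. 236. 236.]
LR 198.04051252002387 227.77248020345942 192 [237 236 235 226 225 212 155 112 124 130 122 136 168 184 179 165 142 135 140 160 183 181 157 136 110  97  91  88  93  91  91  95  94 103 121 110  93  98 135 161 172 173
 171 190]
lid [265.3  22.3] body [264.7  33. ] ring [264.8  35.6] mm/px 1.1569252348801076
17 [236. 237. 237. 237. 236. 216. 161. 149. 134. 103.  94.  91.  93.  97. 101.  93.  90.  93. 107. 150. 197. 218. 228. 232. 233. 234. 233. 233. 232.]
LR 249.3155716174404 279.20573716002406 243 [236 236 226 222 207 165 129 107 101  97  95 106 127 154 166 182 191 188 171 160 162 166 162 156 149 159 170 151 130 109  94  93 100 125 138 108  97 115 154 166 167 171
 192 224 234]
lid [320.9  26.8] body [314.5  37. ] ring [314.5  39.6] mm/px 1.1637910085382364
21 [234. 236. 236. 236. 234. 218. 182. 168. 153. 109.  92.  92.  91.  91.  93.  94.  89.  90. 105. 142. 180. 212. 235. 237. 236. 237. 234. 232. 232.]
LR 300.45907268336384 330.1014059820295 294 [235 232 227 224 185 130 110 113 109 100  97  99  98  95 112 145 173 192 181 168 181 197 198 204 214 217 217 204 185 173 161 143 123 109  96  92 114 150 166 165 162 184
 228 236 236]
lid [261.3  80.1] body [261.1  84.7] ring [261.2  87.1] mm/px 1.2239222321002932
75 [237. 237. 238. 235. 225. 197. 167. 114. 105. 124. 115. 100. 131. 204. 234. 237. 237. 237. 236. 237. 237. 236. 236. 236. 237. 236. 236. 236. 236.]
LR 246.1020302475765 274.99902939191503 240 [237 237 237 233 230 207 155 124 130 151 185 218 228 234 236 236 237 238 237 238 238 237 238 238 237 235 229 217 190 163 137 141 150 128 102 106 141 164 171 184 225 234
 237]
```

Run:
```python
from h import *
a,b=[cv2.imread(f"pics/{k}.png").astype(int) for k in("t0","t28")]
d=(abs(a-b).max(2)>45).astype(np.uint8); n,l,s,c=cv2.connectedComponentsWithStats(d)
print([(c[i].round().tolist(),int(s[i,4])) for i in range(1,n) if s[i,4]>12 and c[i,1]<270])
print(ctrl.close_job())
```

```text
[([484.0, 235.0], 4899), ([189.0, 163.0], 114), ([153.0, 182.0], 117), ([455.0, 190.0], 28), ([353.0, 187.0], 27), ([351.0, 204.0], 27), ([369.0, 205.0], 36), ([158.0, 207.0], 113), ([376.0, 205.0], 13), ([188.0, 216.0], 105), ([356.0, 219.0], 19), ([350.0, 222.0], 26), ([508.0, 231.0], 34)]
the job is handed in; nothing more can be done
None
```

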